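Show the sharpened hole punch to the inspection camera

ROBOT

A 6-joint arm with a two-finger parallel gripper is mounted at the origin on a cart in front of the work surface, level with it; the furniture and walls round the work are solid. World frame = base frame: x ahead of the robot, y to its left, z up, the work surface at z = 0. Lengths are in mm, angles in rad, forces in N, time in s.
With the tool pointing down it reaches from about 350 to 950 mm from the base axis. Payload 17.4 kg.
Tool frame: the origin (TCP) lies at the very end of the fingers, on their centre line; the grasp point (between the pads) lies 19 mm behind it (r.hold_point_z is the distance from the TCP to the grasp point, in mm); z points along the fingers, y is the direction in which the jaws open and shut (so a half turn about z gives the same grasp; the last joint's range is limited). The gripper opens to 93 mm and grips with 3 to 60 N. Pads are 15 mm wide; open, the fingers measure 128 mm over their backs; the gripper's body (75 mm by 188 mm) begins 65 mm behind the grasp point.
Start: joints at [-1.153, 0.116, 1.442, -0, 1.584, -0.038], TCP at [297.114, -606.098, 183.546] pointing down, gripper open.
Joint ranges: [-2.83, 2.83], [-0.83, 2.19], [0.07, 2.5], [-1.14, 4.28], [0.01, 3], [-2.97, 2.97]. Speed limits (rad/s): [1.89, 1.89, 2.22, 3.14, 3.14, 3.14].

INTERFACE

Orientations are given as a unit quaternion [w, x, y, z].
In Python, from plant import r gives the robot as it stands.
- The arm moves only by the tool apply_moves, never from a script. Its argument "commands" is a list of rows, each a list of 6 numbers: the shift along the tool's x, y, z in m, then the turn, a rotation vector about the tool's x, y, z in rad. A call has 1 to 5 rows; each row is the pose to reach, as a shift and turn from the pose commanded when the call began, along the tool's axes at that moment; what a row does not reach only later rows make up. A row lasts 1/8 s, in which the tool goes at most 62.5 mm and 10.7 degrees, less where a joint would pass 70% of its speed; a pose out of reach is approached as far as the arm can. A call with a gripper value outside its range is refused whole. "gripper" is the finger opening in m, from 0 to 0.093, set as the call begins (left out, the last holds). The fingers move at their own pace and stop on an object; "grip_force" is the grip in N (left out, the last holds). Time passes only in rows, so rows that repeat a pose let the fingers close. It gives the time, the measured TCP pose, the force and the opening at its end, in the units of the state.
- r.get_obs(): the state, without advancing time (a new reading comes with each control period).
- r.camera(name): name is "side" or "top"; returns the picture (420x560x3 uint8, red, green, blue); there is no depth.
- r.calibration(name): a dict with "fov_y" (degrees; the focal length in pixels is half the picture's height over the tangent of half this angle, whatever the lens; pixels are square), "cx", "cy" (the principal point, pixels), "k1" (the pictures are not rectified: a ray, as slopes to the right and down, at radius r is drawn at 1 + k1 r^2 times it, then the intrinsics apply), "extrinsics" (4x4, takes a point from camera to world coordinates). Camera axes: x right, y up, looking along -z (the intrinsics and any distortion apply to the point x, -y, -z); pixel columns grow to the right and rows downward; lengths in mm; the calibration is good to about 2 mm. A picture is of the moment at which its call begins. calibration takes no time and is no camera call.
- r.hand_in(): hands the job in, once; it reports no verdict.
The state is a dict: "clock": time; "q": joint angles; "qvel": joint speeds; "effort": joint torques, N m; "eef_pos": TCP position; "tool_rot": TCP orientation; "force": force on the tool from outside, world axes, zero at the start; "wrist_torque": the same for the moment, N m; "opening": finger opening in mm.
Only numpy, scipy, OpenCV 4.12 (cv2) and the standard library are available. Lean on these libraries where they do the work, as an engineer would, in place of code of your own. Each camera call takes 0.05 s, during which the arm holds its last target.

TASK

A test offcut of leather is still lying on the white base board in the picture behind the work: put it in the steel scrap bin. Swing the toggle clamp of the honing jig fully open, lift the hole punch out of its rests and hold it up to the inspection camera with its thin cutting end at the focus point, 100 mm straight in front of the lens, and the punch lying along the lens axis with that end towards the lens. Finish while still holding the punch there, steady in the air, with the clamp left open; do not touch the camera and leave the oilstone, the rivet setter and the hardwood block where they are.

Things in the scene. Friction and masses are not known exactly. Their poses are not given: they have to be found in the camera images.
- offcut_mid (a point): Centre of the leather offcut, a stiff red-brown bar 22 x 60 x 8 mm (long along its y axis), lying flat on the white base board of the camera stand, whose top is at z = 16 mm. It weighs about 20 g.
- scrap_bin: Fixed open-topped bin of dark sheet steel, 170 mm (its x) x 140 mm (its y), 70 mm high, walls and floor 3 mm, with a blank paper card on its front. Origin under its centre, at bench height.
- punch_mid (a point): Grasp point of the hole punch, on its axis, 43 mm above the bench. Dark round steel bar 115 mm long, 14 mm thick here, narrowing to a 5 mm cutting end; about 90 g. Its y axis runs along the bar to the THICK end; the cutting end is 71.5 mm away along -y. It lies level in the jig's two slotted rests, free on both sides within 20 mm of this point, 33 mm above the jig's base plate.
- punch_tip (a point): Centre of the punch's cutting end (the thin end), on its axis. Axes as for punch_mid: -y points out of the cutting end.
- honing_jig: Fixed steel jig, base plate 215 x 72 x 10 mm, two slotted rests, a toggle clamp. Origin at bench height under the punch's middle; the cutting end points along +x, the clamp is on the -x side. Closed, its arm covers the punch over the rear rest (x = -47 mm), so it cannot be lifted; open, the arm stands upright at x = -102 mm, 125 mm above the bench.
- handle_grip (a point): Grip point on the rubber-covered clamp handle, 20 mm short of its free end. Closed, the handle lies level along the jig's -x, 65 mm above the bench, 75 mm from its hinge; the grip is 15 mm wide (along the jig's y) and 13 mm thick, free on both sides and below.
- handle_hinge (a point): Centre of the clamp handle's hinge, 62 mm above the bench; the hinge axis is the jig's y axis, level.
- clamp_handle (a joint): Angle of the clamp handle, rad: 0 closed (handle level), 1.2 fully open (handle nearly upright). It is lifted by its free end, up and over towards the hinge, against light friction (about 1.5 N at the grip), and stays where it is left. A linkage lifts the arm, slowly at first, to 1.67 rad.
- camera_stand: Fixed inspection stand: white base board 400 x 180 mm, top at z = 16 mm, with a column of 25 mm diameter, 340 mm high, near its far left corner. Origin at bench height below the board's centre; its x axis runs along the board to the camera end.
- camera_head: The inspection camera on the column, a grey and black block 44 x 44 x 107 mm with a ring light of 56 mm diameter round the lens; it looks back towards the robot and 40 degrees downwards. Origin at the centre of the lens front; its x axis points BACKWARDS into the camera along the lens axis, so it looks along -x.
- focus (a point): The focus point in the air, 100 mm in front of the lens on its axis, 160 mm above the bench. Axes as for camera_head: +x points from here to the lens.
- oilstone: Bystander: two-grit oilstone, 42 x 110 x 18 mm.
- rivet_setter: Bystander: dark steel rivet setter, 18 x 125 x 17 mm, lying loose on the bench (not the punch in the jig).
- hardwood: Bystander: brown hardwood block, 45 x 90 x 38 mm.

How it is judged (in metres and radians):
On the way, in this order (a step that is already met when the one before it is completed fails the run):
1. the offcut lies in the scrap bin and the clamp is swung open (x of offcut_mid in the frame of scrap_bin between -0.085 and 0.085 m and y of offcut_mid in the frame of scrap_bin between -0.07 and 0.07 m and height (world z) of offcut_mid below 0.06 m and value of joint clamp_handle above 1 rad), for 0.2 s.
2. the punch is lifted clear of the jig (height (world z) of punch_mid above 0.075 m and contact force between punch and honing_jig below 0.05 N), for 0.1 s.
At the end, for the whole second after the job is handed in: Offcut in the bin; clamp handle over 1.0 rad; punch held by the fingers alone, off jig and stand, slower than 20 mm/s, cutting end within 12 mm of the focus point and towards the lens, axis within 10 degrees (0.17 rad) of the lens axis (all of step 1 and distance between punch_tip and focus below 0.012 m and angle between the y axis of punch_mid and the x axis of focus, either way round below 0.17 rad and x of punch_mid in the frame of focus below -0.05 m and contact force between punch and the fingers above 0.5 N and contact force between punch and honing_jig below 0.05 N and contact force between punch and camera_stand below 0.05 N and linear speed of punch below 0.02 m/s); the arm keeps its last pose, push and grip.
It fails at once if the camera is touched (contact force between camera_head and anything else above 1 N).
It fails at once if a bystander (oilstone, rivet setter or hardwood block) is moved by more than 25 mm (distance of any of oilstone, rivet_setter, hardwood from where it was at the start of the episode above 0.025 m).
It also fails if it takes over 67 s, if anything falls off the work surface, if the arm or the gripper's body presses on something with over 40 N, if the wrist force passes 120 N, or if a joint passes its speed limit or range.

## Working session

There is one attempt and no reset: what is moved stays moved. The work goes in short steps, Python scripts to look and compute and a tool call to move; the robot and the scene stay as the last step left them, time stands still between calls to the robot, and variables do not carry over. Pictures are saved under pics/ and viewed, and the job is handed in when it is done.

Besides the shell and the picture viewer there is one more tool, called after "Emit:" by a JSON object that holds its "method" and its "body". apply_moves: Moves the arm, as the interface text tells. Its arguments: {"type":"object","properties":{"commands":{"type":"array","items":{"type":"array","items":{"type":"number"}}},"gripper":{"type":"number"},"grip_force":{"type":"number"}},"required":["commands"]}

```bash
ls; mkdir -p pics
python3 - <<'E'
from plant import r
import cv2
for n in("side","top"):
    im=r.camera(n); cv2.imwrite(f"pics/{n}0.png",im[:,:,::-1])
    print(n,r.calibration(n))
print(r.get_obs(),r.hold_point_z)
E
```

```text
pics
side {'fov_y': 54.017742648705095, 'cx': 279.4912593808667, 'cy': 204.62207954382743, 'k1': -0.09751219128900525, 'extrinsics': array([[-8.28380702e-02,  4.37332251e-01, -8.95476608e-01,
        -6.54458815e+02],
       [-9.96373813e-01, -5.38547706e-02,  6.58702363e-02,
        -3.55513934e+01],
       [-1.94185086e-02,  8.97686006e-01,  4.40207628e-01,
         7.17208832e+02],
       [ 0.00000000e+00,  0.00000000e+00,  0.00000000e+00,
         1.00000000e+00]])}
top {'fov_y': 45.475668311569734, 'cx': 274.4563488771177, 'cy': 207.56766577615218, 'k1': -0.09009068064087106, 'extrinsics': array([[-1.81612485e-03,  9.88220170e-01, -1.53028091e-01,
         3.41478067e+02],
       [-9.99986211e-01, -2.54875352e-03, -4.59150885e-03,
        -1.08929644e+02],
       [-4.92745254e-03,  1.53017643e-01,  9.88211172e-01,
         1.37605895e+03],
       [ 0.00000000e+00,  0.00000000e+00,  0.00000000e+00,
         1.00000000e+00]])}
{'clock': 0.1, 'q': array([-1.15275567e+00,  1.16415658e-01,  1.44217463e+00, -3.51175666e-06,
        1.58397104e+00, -3.77892799e-02]), 'qvel': array([-0.00046467, -0.00163147, -0.00033844,  0.00062105, -0.00119445,
       -0.00018206]), 'effort': array([ 2.12482861e-03, -7.22890735e+01, -6.23866296e+01,  7.82649661e-02,
        2.27539981e-02, -1.33767862e-04]), 'eef_pos': array([ 297.05546948, -605.89620872,  182.90889021]), 'tool_rot': array([-4.75276059e-04,  9.74139509e-01,  2.25946856e-01, -9.32549174e-05]), 'force': array([-0.14956363, -0.28523184,  0.62412442]), 'wrist_torque': array([-0.01510687,  0.0037476 , -0.05073221]), 'opening': 92.87698012559798} 18.8
```

View pics/side0.png

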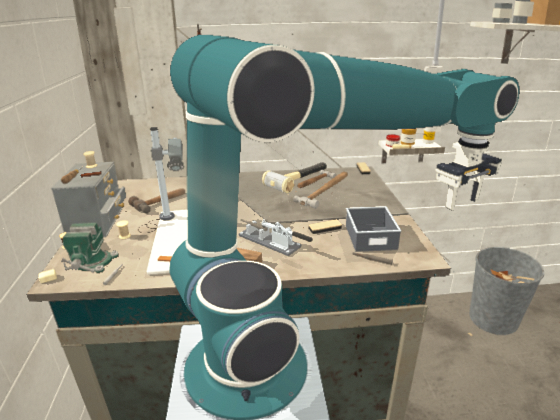

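View pics/top0.png

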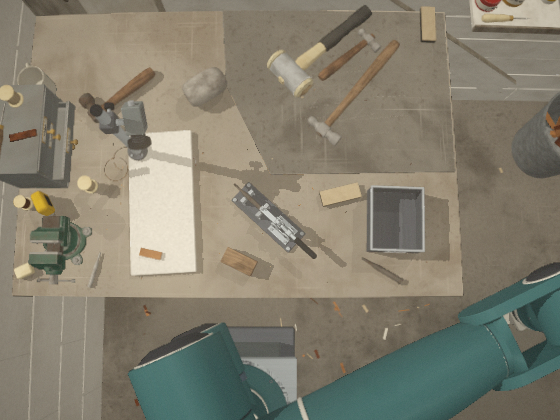

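Top view: the offcut is at about (151,254) on the board, the jig at (268,218), the bin at (396,218) and the camera head at (140,143). I'll zoom in for accuracy.

```bash
cat > h.py <<'E'
import numpy as np, cv2
from plant import r
from scipy.spatial.transform import Rotation as R
C={n:r.calibration(n) for n in("side","top")}
def K(n):
    c=C[n]; f=210/np.tan(np.radians(c['fov_y']/2)); return np.array([[f,0,c['cx']],[0,f,c['cy']],[0,0,1.]]),np.array([c['k1'],0,0,0,0.])
def proj(n,P):
    E=np.linalg.inv(C[n]['extrinsics']); P=np.atleast_2d(P).astype(float)
    p=(E[:3,:3]@P.T).T+E[:3,3]; p=p*[1,-1,-1]
    k,d=K(n); return cv2.projectPoints(p.reshape(-1,1,3),np.zeros(3),np.zeros(3),k,d)[0].reshape(-1,2)
def ray(n,uv):
    k,d=K(n); s=cv2.undistortPoints(np.array(uv,float).reshape(-1,1,2),k,d).reshape(-1,2)
    E=C[n]['extrinsics']; v=np.c_[s[:,0],-s[:,1],-np.ones(len(s))]; return E[:3,3],v@E[:3,:3].T
def onz(n,uv,z):
    o,v=ray(n,uv); return o+v*((np.array(z)-o[2])/v[:,2])[:,None]
def crop(n,x0,y0,w,h,s,name,im=None):
    if im is None: im=r.camera(n)
    c=cv2.resize(im[y0:y0+h,x0:x0+w,::-1],None,fx=s,fy=s,interpolation=cv2.INTER_CUBIC); cv2.imwrite(f"pics/{name}.png",c)
def pose():
    o=r.get_obs(); q=o['tool_rot']; return o['eef_pos'],R.from_quat([q[1],q[2],q[3],q[0]])
def plan(pos,M,n=5):
    """tool-frame shift(m), rotvec to target TCP pos (mm), rotation M"""
    p,Rt=pose(); M=R.from_matrix(M)
    return np.r_[Rt.inv().apply(np.array(pos)-p)/1000,(Rt.inv()*M).as_rotvec()].round(4)
E
python3 - <<'E'
import cv2
from h import *
t=cv2.imread("pics/top0.png")[:,:,::-1]; s=cv2.imread("pics/side0.png")[:,:,::-1]
crop("top",225,170,100,90,8,"tjig",t); crop("top",75,90,130,100,6,"tcam",t);crop("top",120,225,90,60,8,"toff",t)
crop("top",355,175,80,90,6,"tbin",t);crop("side",235,205,90,60,8,"sjig",s); crop("side",130,110,80,110,5,"scam",s)
E
```

```text
(no output)
```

View pics/tjig.png

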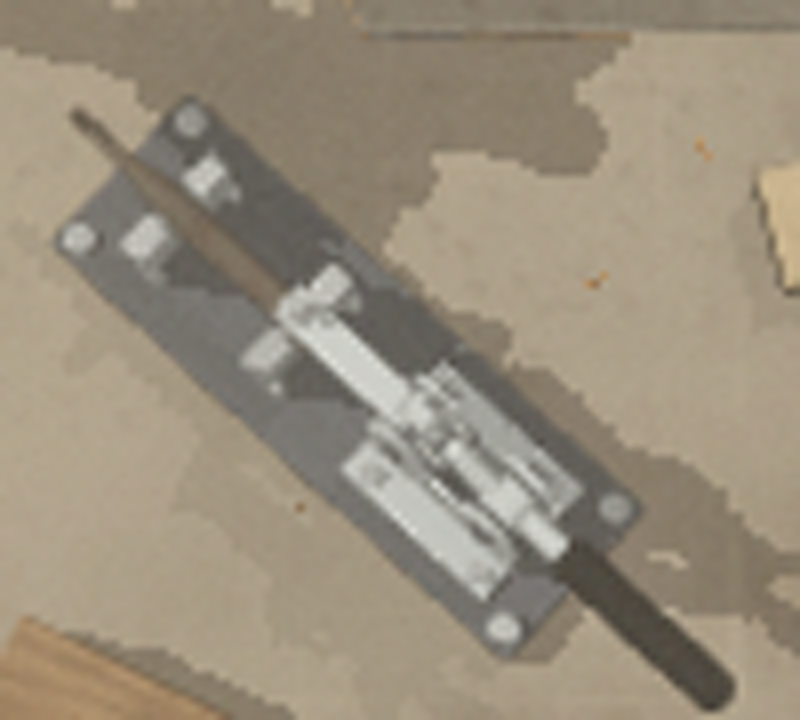

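View pics/tcam.png

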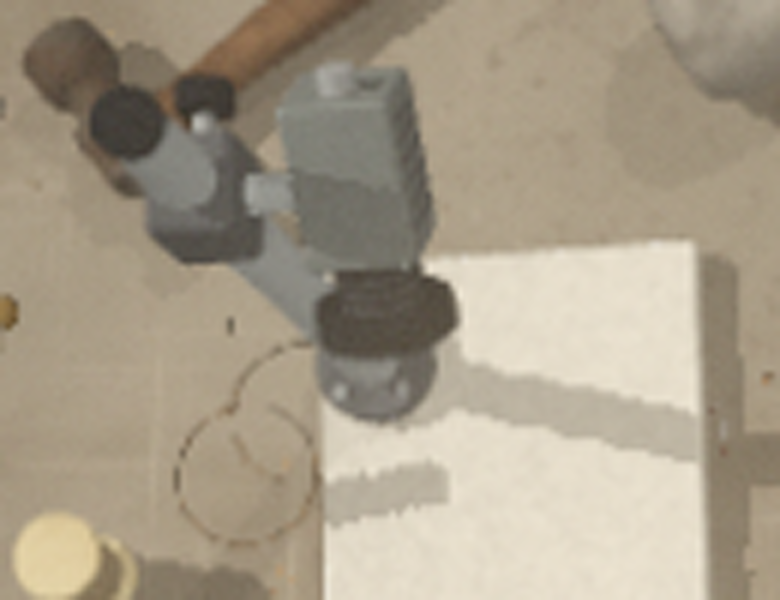

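View pics/toff.png

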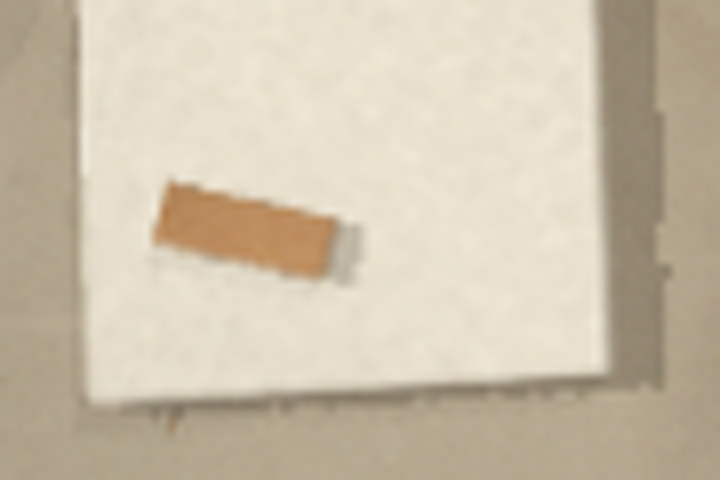

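View pics/tbin.png

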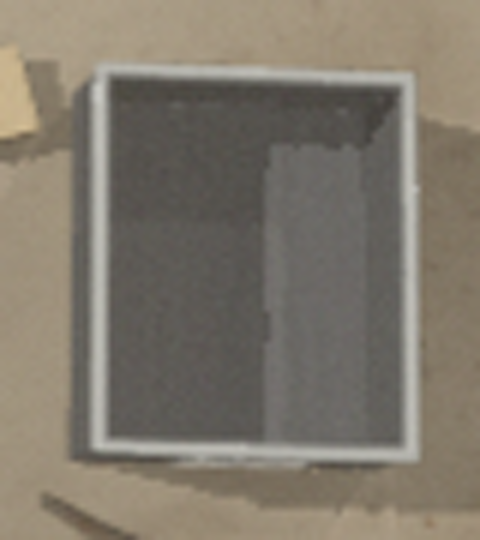

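View pics/sjig.png

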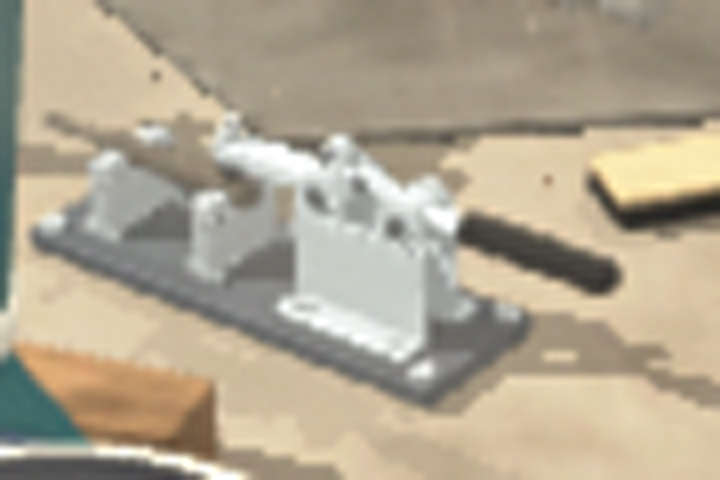

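View pics/scam.png

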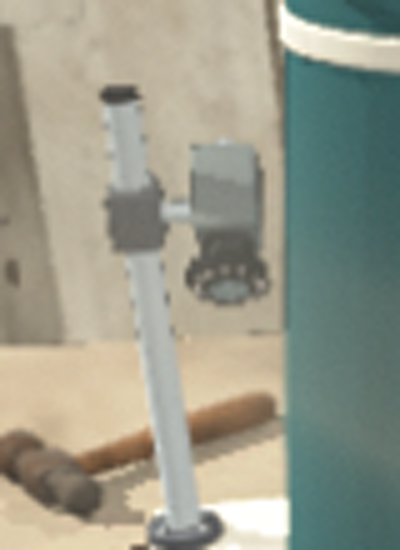

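Run:
```python
from h import *
np.set_printoptions(precision=1,suppress=True)
def px(x0,y0,s,L): return [[x0+(u+.5)/s-.5,y0+(v+.5)/s-.5] for u,v in L]
b=onz("top",px(225,170,8,[(190,97),(57,235),(505,655),(640,505)]),10); print("plate",b,b.mean(0),np.linalg.norm(np.roll(b,-1,0)-b,axis=1))
tip=onz("top",px(225,170,8,[(75,113)]),43); print("tip",tip)
he=onz("top",px(225,170,8,[(720,697)]),65);print("hend",he)
print("hs side",onz("side",px(235,205,8,[(606,275)]),65), "tip side",onz("side",px(235,205,8,[(50,122)]),43))
o=onz("top",px(120,225,8,[(172,183),(335,217),(325,278),(155,242)]),24);print("off",o,o.mean(0),np.linalg.norm(np.roll(o,-1,0)-o,axis=1))
bb=onz("top",px(120,225,8,[(88,403),(607,373)]),16);print("board",bb)
bb=onz("top",px(75,90,6,[(695,243)]),16);print("board",bb)
bn=onz("top",px(355,175,6,[(95,65),(415,75),(418,460),(92,452)]),70);print("bin",bn,bn.mean(0),np.linalg.norm(np.roll(bn,-1,0)-bn,axis=1))
print("lens",onz("side",px(130,110,5,[(231,290)]),224.3))
print("column base", onz("side",px(130,110,5,[(183,525)]),20),"col top",onz("top",px(75,90,6,[(127,122)]),340))
```

```text
plate [[ 626.1  -30.    10. ]
 [ 577.5   15.8   10. ]
 [ 432.  -138.4   10. ]
 [ 483.2 -184.9   10. ]] [529.7 -84.4  10. ] [ 66.7 212.   69.1 210.8]
tip [[613.8   7.2  43. ]]
hend [[ 414.5 -207.3   65. ]]
hs side [[ 422.4 -207.3   65. ]] tip side [[614.   7.  43.]]
off [[442.1 260.3  24. ]
 [430.6 204.   24. ]
 [410.  206.8  24. ]
 [422.  265.5  24. ]] [426.2 234.2  24. ] [57.5 20.8 59.9 20.7]
board [[367.7 289.   16. ]
 [378.5 111.5  16. ]]
board [[774.6 134.8  16. ]]
bin [[ 602.7 -358.5   70. ]
 [ 598.1 -502.    70. ]
 [ 426.8 -495.3   70. ]
 [ 431.2 -351.9   70. ]] [ 514.7 -426.9   70. ] [143.6 171.4 143.5 171.7]
lens [[676.6 217.6 224.3]]
column base [[731.2 287.3  20. ]] col top [[719.9 288.  340. ]]
```

```bash
cat > ov.py <<'E'
from h import *
import sys
def draw(yaw,L,name,off=(0,0)):
    t=cv2.imread("pics/top0.png"); s=cv2.imread("pics/side0.png")
    y=np.radians(yaw); p=np.radians(40)
    X=np.array([np.cos(p)*np.cos(y),np.cos(p)*np.sin(y),np.sin(p)]); Y=np.array([-np.sin(y),np.cos(y),0]); Z=np.cross(X,Y)
    a=np.linspace(0,2*np.pi,40)
    out=[]
    for n,im,(x0,y0,w,h,sc) in(("top",t,(85,95,80,65,6)),("side",s,(140,120,60,60,6))):
        c=cv2.resize(im[y0:y0+h,x0:x0+w],None,fx=sc,fy=sc,interpolation=cv2.INTER_CUBIC)
        def pl(P,col):
            q=(proj(n,P)-[x0,y0]+.5)*sc-.5
            cv2.polylines(c,[np.round(q).astype(int).reshape(-1,1,2)],False,col,1)
        pl(L+28*(np.cos(a)[:,None]*Y+np.sin(a)[:,None]*Z),(0,0,255))
        for d in (22,):
            pl(L+X*d*0+ 12*(np.cos(a)[:,None]*Y+np.sin(a)[:,None]*Z),(0,255,0))
        for k in(20,107): pl(np.array([L+X*k+22*(i*Y+j*Z) for i,j in((1,1),(1,-1),(-1,-1),(-1,1),(1,1))]),(255,0,0))
        for i,j in((1,1),(1,-1),(-1,-1),(-1,1)): pl(np.array([L+X*k+22*(i*Y+j*Z) for k in(20,107)]),(255,0,0))
        out.append(c)
    H=max(o.shape[0] for o in out); out=[cv2.copyMakeBorder(o,0,H-o.shape[0],0,0,cv2.BORDER_CONSTANT) for o in out]
    o=np.hstack(out); o=cv2.resize(o,None,fx=min(1,800/o.shape[1]),fy=min(1,800/o.shape[1]),interpolation=cv2.INTER_AREA); cv2.imwrite(f"pics/{name}.png",o)
if __name__=="__main__":
    a=sys.argv; draw(float(a[1]),np.array([float(v) for v in a[2:5]]),a[5])
E
python3 ov.py 0 676.6 217.6 224.3 ov1; python3 ov.py -15 676.6 217.6 224.3 ov2
```

```text
(no output)
```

View pics/ov1.png

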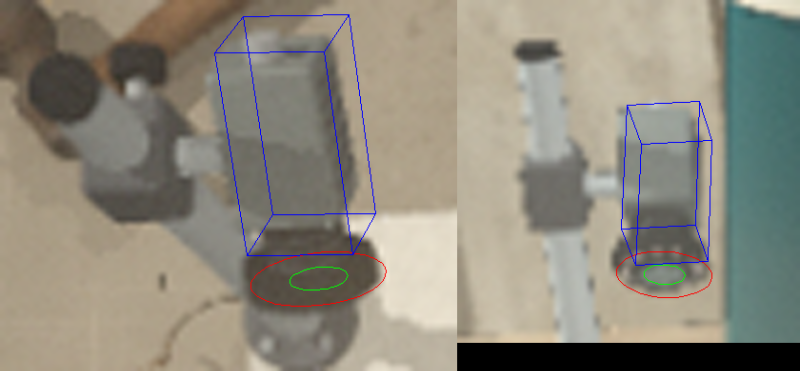

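View pics/ov2.png

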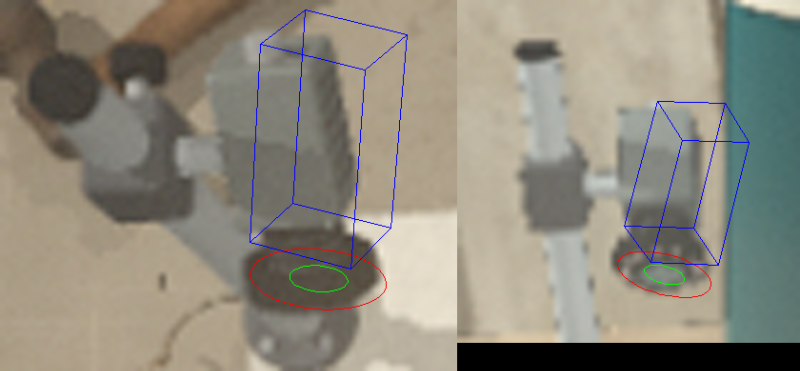

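```bash
sed -i 's/(20,107)/(30,100)/g' ov.py; python3 ov.py 3.4 680 221 224.3 ov3; python3 ov.py 8 680 221 224.3 ov4
```

```text
(no output)
```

View pics/ov3.png

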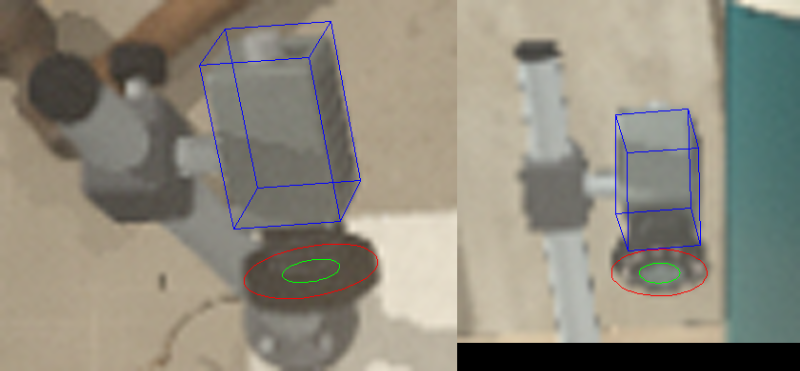

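View pics/ov4.png

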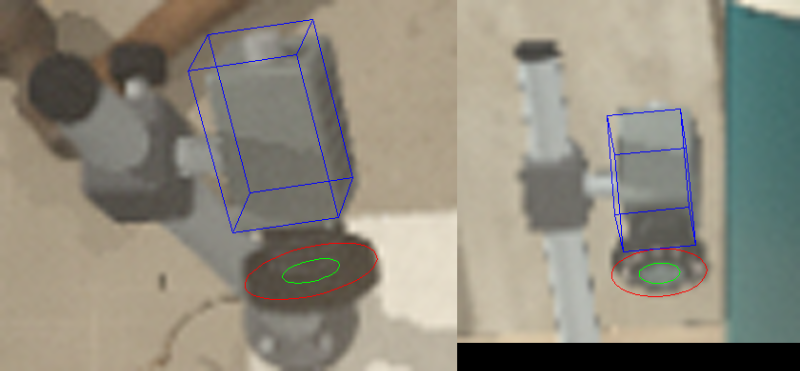

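```bash
sed -i 's/(30,100)/(35,95)/g' ov.py; python3 ov.py 0 676 220 226 ov5; python3 ov.py 2 674 220 227 ov6
```

```text
(no output)
```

View pics/ov5.png

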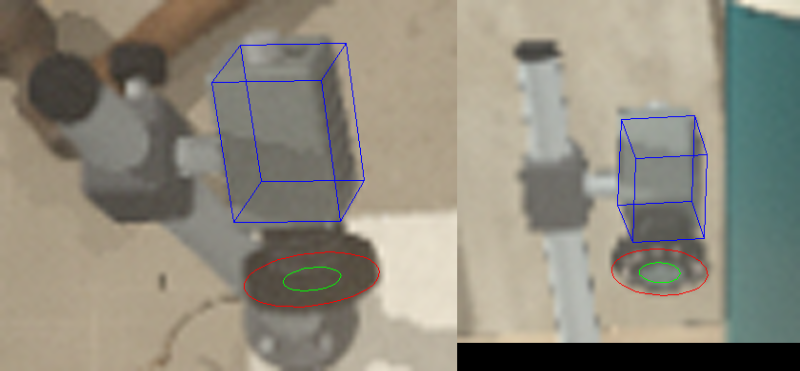

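View pics/ov6.png

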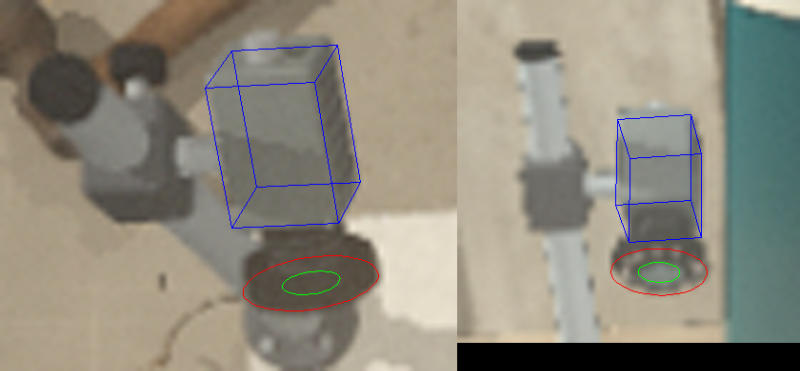

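```bash
cat >> h.py <<'E'
def down(yaw):
    c,s=np.cos(np.radians(yaw)),np.sin(np.radians(yaw)); return np.array([[c,s,0],[s,-c,0],[0,0,-1.]])
def show():
    o=r.get_obs(); p,Rt=pose(); m=Rt.as_matrix(); print("t",o['clock'],"p",p.round(1),"yawx",np.degrees(np.arctan2(m[1,0],m[0,0])).round(1),"z",m[:,2].round(3),"F",o['force'].round(1),"open",o['opening'].round(1),"q",o['q'].round(2))
E
python3 - <<'E'
from h import *
show()
print(plan((500,-150,230),down(78.4)))
E
```

```text
Traceback (most recent call last):
  File "h.py", line 28, in show
    o=r.get_obs(); p,Rt=pose(); m=Rt.as_matrix(); print("t",o['clock'],"p",p.round(1),"yawx",np.degrees(np.arctan2(m[1,0],m[0,0])).round(1),"z",m[:,2].round(3),"F",o['force'].round(1),"open",o['opening'].round(1),"q",o['q'].round(2))
                                                                                                                                                                                               ^^^^^^^^^^^^^^^^^^
AttributeError: 'float' object has no attribute 'round'
```

```bash
sed -i "s/o\['opening'\].round(1)/round(o['opening'],1)/" h.py
python3 - <<'E'
from h import *
show()
print(plan((500,-150,230),down(78.4)))
E
```

```text
t 0.1 p [ 297.1 -605.9  182.9] yawx 26.1 z [-0.     0.001 -1.   ] F [-0.1 -0.3  0.6] open 92.9 q [-1.15  0.12  1.44 -0.    1.58 -0.04]
[ 3.829e-01 -3.201e-01 -4.680e-02 -9.000e-04 -5.000e-04 -9.125e-01]
```

Emit:
{"method": "apply_moves", "body": {"commands": [[0.383,-0.32,-0.047,0,0,-0.912],[0.383,-0.32,-0.047,0,0,-0.912],[0.383,-0.32,-0.047,0,0,-0.912],[0.383,-0.32,-0.047,0,0,-0.912],[0.383,-0.32,-0.047,0,0,-0.912]], "gripper": 0.05}}

```text
clock: 0.72
eef_pos: [424.0, -320.0, 212.8]
tool_rot: [-0.0, 0.773, 0.634, 0.0]
force: [1.9, -0.5, -0.2]
opening: 50.9
```

Run:
```python
from h import *
show()
print(plan((470,100,200),down(78.4)))
```

```text
t 0.725 p [ 424.  -320.   212.8] yawx 78.7 z [-0.  0. -1.] F [ 1.9 -0.5 -0.2] open 50.9 q [-0.69 -0.21  1.71  0.    1.64 -0.5 ]
[ 4.208e-01 -3.730e-02  1.290e-02 -1.000e-04 -1.000e-04  4.900e-03]
```

Emit:
{"method": "apply_moves", "body": {"commands": [[0.421,-0.037,0.013,0,0,0.005],[0.421,-0.037,0.013,0,0,0.005],[0.421,-0.037,0.013,0,0,0.005],[0.421,-0.037,0.013,0,0,0.005],[0.421,-0.037,0.013,0,0,0.005]]}}

```text
clock: 1.35
eef_pos: [459.3, -9.6, 203.1]
tool_rot: [0.0, 0.777, 0.63, 0.0]
force: [1.6, 0.2, -0.0]
opening: 50.3
```

Run:
```python
from h import *
show()
print(plan((426.2,234.2,75),down(78.4)))
```

```text
t 1.35 p [459.3  -9.6 203.1] yawx 78.1 z [ 0. -0. -1.] F [ 1.6  0.2 -0. ] open 50.3 q [-0.08 -0.37  1.85 -0.    1.66  0.13]
[ 0.2317 -0.0828  0.1281  0.0003 -0.     -0.0057]
```

Emit:
{"method": "apply_moves", "body": {"commands": [[0.232,-0.083,0.128,0,0,-0.005],[0.232,-0.083,0.128,0,0,-0.005],[0.232,-0.083,0.128,0,0,-0.005],[0.232,-0.083,0.128,0,0,-0.005],[0.232,-0.083,0.128,0,0,-0.005]]}}

```text
clock: 1.98
eef_pos: [424.8, 234.6, 73.3]
tool_rot: [-0.0, 0.774, 0.633, -0.001]
force: [0.1, 0.0, -0.1]
opening: 50.1
```

Run:
```python
from h import *
show()
print(plan((426.2,234.2,18),down(78.4)))
crop("top",120,225,90,60,8,"o1")
```

```text
t 1.975 p [424.8 234.6  73.3] yawx 78.5 z [-0.002 -0.001 -1.   ] F [ 0.1  0.  -0.1] open 50.1 q [ 0.45 -0.26  1.97  0.    1.43  0.65]
[-0.      0.0016  0.0553 -0.0018  0.0011  0.0018]
```

View pics/o1.png

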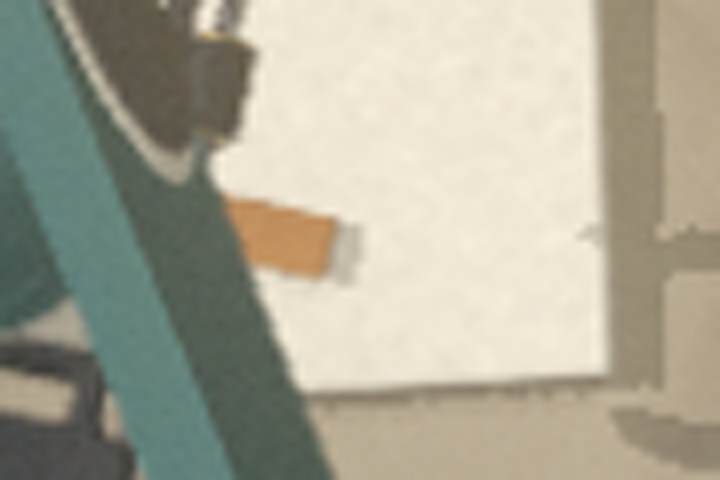

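The arm hides part of the offcut, but the fingers straddle it as planned, so I'll go down.

Emit:
{"method": "apply_moves", "body": {"commands": [[0,0.001,0.03,0,0,0],[0,0.001,0.05,0,0,0],[0,0.001,0.055,0,0,0],[0,0.001,0.055,0,0,0]]}}

```text
clock: 2.52
eef_pos: [427.5, 232.1, 20.6]
tool_rot: [0.0, 0.775, 0.632, 0.0]
force: [-0.2, -0.7, 0.3]
opening: 50.0
```

Emit:
{"method": "apply_moves", "body": {"commands": [[0,0,0,0,0,0],[0,0,0,0,0,0],[0,0,0,0,0,0],[0,0,0,0,0,0]], "gripper": 0.01, "grip_force": 25}}

```text
clock: 3.02
eef_pos: [427.3, 232.4, 20.4]
tool_rot: [0.0, 0.775, 0.632, 0.0]
force: [0.1, 0.3, -0.2]
opening: 14.5
```

The opening went past 22 mm, so the tips may have closed above or beside the bar. I'll reopen, rise and look.

Emit:
{"method": "apply_moves", "body": {"commands": [[0,0,0,0,0,0],[0,0,0,0,0,0],[0,0,0,0,0,0],[0,0,0,0,0,0]], "gripper": 0.05}}

```text
clock: 3.52
eef_pos: [427.3, 232.3, 20.3]
tool_rot: [0.0, 0.775, 0.632, 0.0]
force: [-0.1, 0.3, -0.4]
opening: 48.0
```

Run:
```python
from h import *
show()
crop("top",120,225,90,60,8,"o2"); im=r.camera("side"); cv2.imwrite("pics/o2s.png",im[:,:,::-1])
```

```text
t 3.525 p [427.3 232.3  20.3] yawx 78.4 z [ 0.  0. -1.] F [-0.1  0.3 -0.4] open 48.0 q [ 0.45 -0.21  2.03  0.    1.33  0.65]
```

View pics/o2.png

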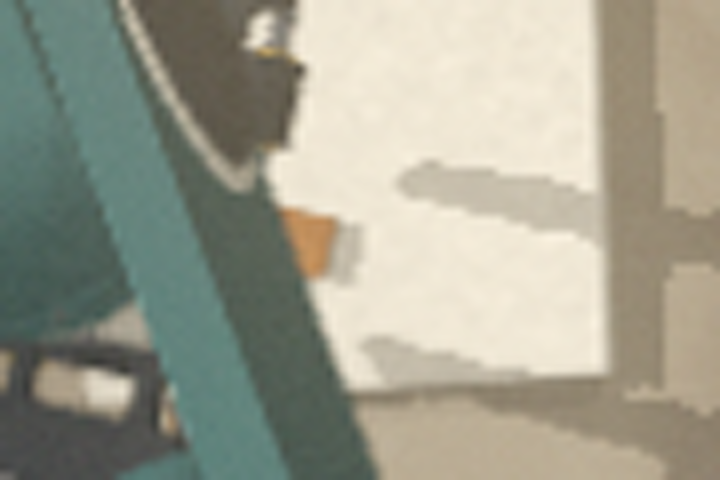

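View pics/o2s.png

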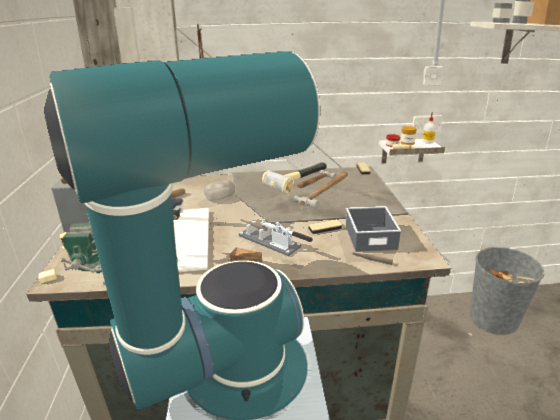

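The offcut hasn't moved: the fingers closed just above it, with their tips at about z = 20. I'll go 4 mm lower.

Emit:
{"method": "apply_moves", "body": {"commands": [[0,0,0.002,0,0,0],[0,0,0.0035,0,0,0],[0,0,0.0035,0,0,0]]}}

```text
clock: 4.0
eef_pos: [427.2, 232.3, 16.5]
tool_rot: [-0.0, 0.775, 0.632, -0.0]
force: [0.8, -0.2, 0.6]
opening: 50.1
```

Emit:
{"method": "apply_moves", "body": {"commands": [[0,0,0,0,0,0],[0,0,0,0,0,0],[0,0,0,0,0,0],[0,0,0,0,0,0]], "gripper": 0.01, "grip_force": 20}}

```text
clock: 4.5
eef_pos: [427.3, 232.3, 16.8]
tool_rot: [-0.0, 0.775, 0.632, 0.0]
force: [0.2, 0.7, -0.8]
opening: 14.7
```

Emit:
{"method": "apply_moves", "body": {"commands": [[0,0,0,0,0,0],[0,0,0,0,0,0],[0,0,0,0,0,0]]}}

```text
clock: 4.88
eef_pos: [427.3, 232.3, 16.7]
tool_rot: [-0.0, 0.775, 0.632, 0.0]
force: [-0.6, -0.3, -0.4]
opening: 10.6
```

Run:
```python
from h import *
show(); print(proj("top",[[427.3,232.3,17],[426,234,24]])); crop("top",90,190,140,105,5,"o3")
```

```text
t 4.875 p [427.3 232.3  16.7] yawx 78.4 z [-0.  0. -1.] F [-0.6 -0.3 -0.4] open 10.6 q [ 0.45 -0.21  2.03  0.    1.32  0.65]
[[151.70561443 253.05351793]
 [150.43663256 253.36745788]]
```

View pics/o3.png

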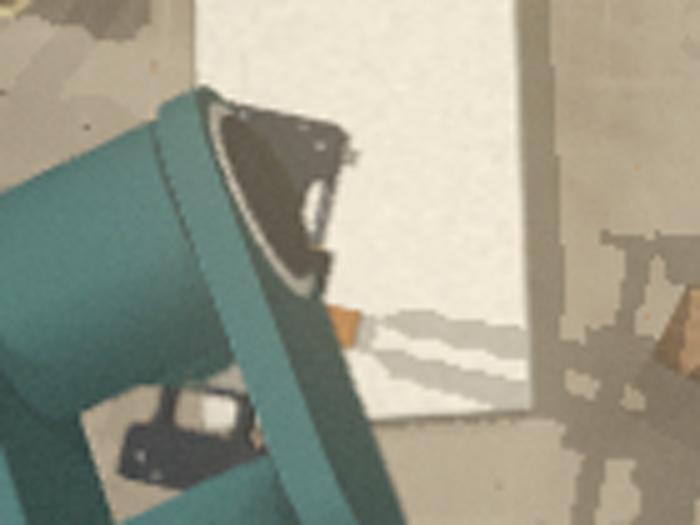

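Emit:
{"method": "apply_moves", "body": {"commands": [[0,0,0,0,0,0],[0,0,0,0,0,0],[0,0,0,0,0,0],[0,0,0,0,0,0]], "gripper": 0.0, "grip_force": 20}}

```text
clock: 5.42
eef_pos: [427.3, 232.3, 16.7]
tool_rot: [-0.0, 0.775, 0.632, 0.0]
force: [0.4, -0.9, -0.2]
opening: 0.6
```

Run:
```python
from h import *
show(); crop("top",90,190,140,105,5,"o4")
print(plan((470,150,150),down(78.4)))
```

```text
t 5.425 p [427.3 232.3  16.7] yawx 78.4 z [ 0.  0. -1.] F [ 0.4 -0.9 -0.2] open 0.6 q [ 0.45 -0.21  2.03  0.    1.32  0.65]
[-0.072   0.0584 -0.1332  0.     -0.     -0.0005]
```

View pics/o4.png

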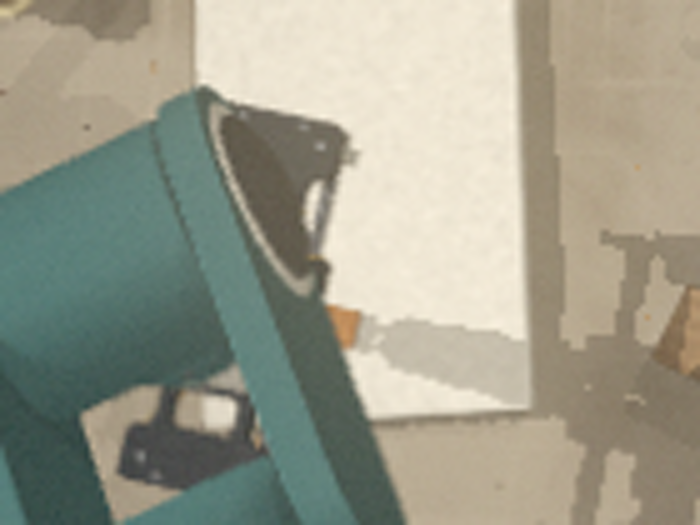

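Run:
```python
from h import *
P=[[297,-606,183],[297,-606,202]]+[list(np.array([297,-606,183])+s*46*np.array([.44,-.898,0])) for s in(1,-1)]
q=proj("side",P);print(q)
s=cv2.imread("pics/side0.png")
x0,y0=420,100
c=cv2.resize(s[y0:y0+130,x0:x0+110],None,fx=5,fy=5,interpolation=cv2.INTER_CUBIC)
for u,v in q: cv2.drawMarker(c,(int((u-x0+.5)*5),int((v-y0+.5)*5)),(0,0,255),0,15,2)
cv2.imwrite("pics/g0.png",c[:600])
```

```text
[[459.0729272  216.37783312]
 [460.24840735 210.29218442]
 [469.28184977 212.23967793]
 [448.3971041  220.69007077]]
```

View pics/g0.png

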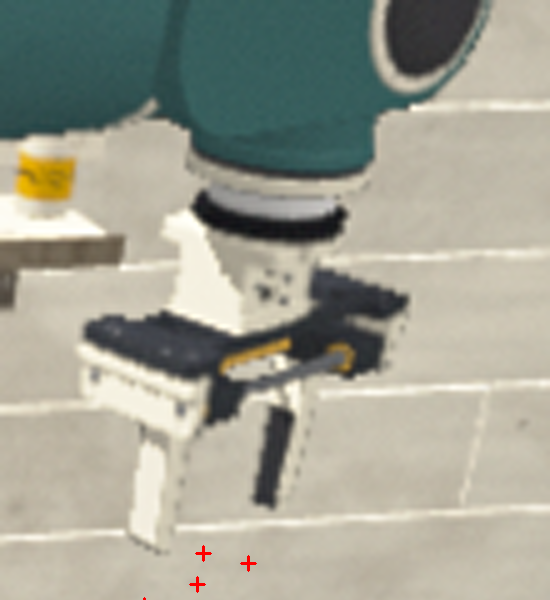

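The fingertips in the pictures sit about 35 mm above the TCP reading, and the finger shadow agrees. I'll reopen and descend carefully until I feel the board, which gives the true offset.

Emit:
{"method": "apply_moves", "body": {"commands": [[0,0,0,0,0,0],[0,0,0,0,0,0],[0,0,0,0,0,0],[0,0,0.01,0,0,0],[0,0,0.018,0,0,0]], "gripper": 0.045}}

```text
clock: 6.1
eef_pos: [427.1, 232.2, -2.2]
tool_rot: [-0.0, 0.775, 0.632, -0.0]
force: [-0.1, 0.2, -0.3]
opening: 43.4
```

Emit:
{"method": "apply_moves", "body": {"commands": [[0,0,0.003,0,0,0],[0,0,0.005,0,0,0]]}}

```text
clock: 6.35
eef_pos: [427.2, 232.3, -6.5]
tool_rot: [-0.0, 0.775, 0.632, -0.0]
force: [-0.3, -0.6, -0.2]
opening: 44.6
```

Emit:
{"method": "apply_moves", "body": {"commands": [[0,0,0.003,0,0,0],[0,0,0.003,0,0,0]]}}

```text
clock: 6.6
eef_pos: [427.3, 232.3, -9.4]
tool_rot: [-0.0, 0.775, 0.632, -0.0]
force: [-0.2, -0.2, 0.2]
opening: 44.9
```

Emit:
{"method": "apply_moves", "body": {"commands": [[0,0,0.003,0,0,0],[0,0,0.003,0,0,0]]}}

```text
clock: 6.85
eef_pos: [427.2, 232.3, -12.5]
tool_rot: [-0.0, 0.775, 0.632, -0.0]
force: [1.0, -0.5, 1.1]
opening: 45.1
```

Emit:
{"method": "apply_moves", "body": {"commands": [[0,0,0.002,0,0,0],[0,0,0.002,0,0,0]]}}

```text
clock: 7.1
eef_pos: [427.2, 232.3, -14.4]
tool_rot: [-0.0, 0.775, 0.632, -0.0]
force: [-0.5, -0.0, -0.1]
opening: 45.1
```

Emit:
{"method": "apply_moves", "body": {"commands": [[0,0,0.002,0,0,0],[0,0,0.002,0,0,0]]}}

```text
clock: 7.35
eef_pos: [427.2, 232.3, -16.4]
tool_rot: [-0.0, 0.775, 0.632, -0.0]
force: [-0.1, -0.7, -0.3]
opening: 45.1
```

Run:
```python
from h import *
show(); crop("top",90,190,140,105,5,"o5")
```

```text
t 7.35 p [427.2 232.3 -16.4] yawx 78.4 z [-0. -0. -1.] F [-0.1 -0.7 -0.3] open 45.1 q [ 0.45 -0.17  2.06  0.    1.26  0.65]
```

View pics/o5.png

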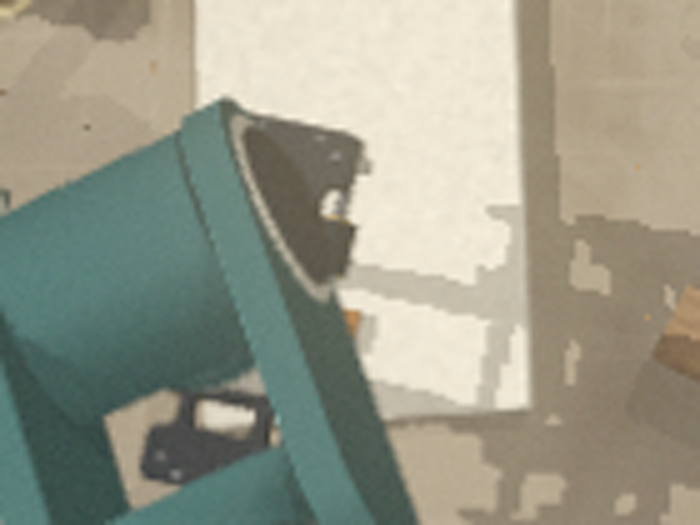

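Emit:
{"method": "apply_moves", "body": {"commands": [[0,0,0.002,0,0,0],[0,0,0.002,0,0,0]]}}

```text
clock: 7.65
eef_pos: [427.2, 232.3, -18.4]
tool_rot: [-0.0, 0.775, 0.632, -0.0]
force: [-0.5, 0.0, 0.4]
opening: 45.2
```

Emit:
{"method": "apply_moves", "body": {"commands": [[0,0,0.001,0,0,0],[0,0,0.001,0,0,0]]}}

```text
clock: 7.9
eef_pos: [427.4, 232.4, -18.8]
tool_rot: [-0.0, 0.775, 0.632, 0.0]
force: [-3.1, -1.7, 5.3]
opening: 44.9
```

Contact at reading z of about -18.6, so the real fingertips are about 34.6 mm behind the reported TCP. I'll back off slightly and grip.

Emit:
{"method": "apply_moves", "body": {"commands": [[0,0,-0.002,0,0,0],[0,0,-0.002,0,0,0],[0,0,-0.002,0,0,0],[0,0,-0.002,0,0,0],[0,0,-0.002,0,0,0]], "gripper": 0.01, "grip_force": 20}}

```text
clock: 8.52
eef_pos: [427.3, 232.3, -17.3]
tool_rot: [-0.0, 0.775, 0.632, -0.0]
force: [-0.1, -0.0, 0.0]
opening: 21.6
```

Emit:
{"method": "apply_moves", "body": {"commands": [[0,0,-0.03,0,0,0],[0,0,-0.09,0,0,0],[0,0,-0.13,0,0,0]]}}

```text
clock: 8.9
eef_pos: [427.6, 232.5, 115.3]
tool_rot: [0.0, 0.775, 0.632, 0.001]
force: [0.5, 0.4, -0.2]
opening: 21.9
```

Run:
```python
from h import *
show()
print(plan((500,-100,200),down(78.4)))
```

```text
t 8.9 p [427.6 232.5 115.3] yawx 78.4 z [ 0.001  0.001 -1.   ] F [ 0.5  0.4 -0.2] open 21.9 q [ 0.45 -0.28  1.92  0.    1.5   0.65]
[-0.3109  0.1381 -0.0849  0.0013 -0.001  -0.0005]
```

Gripped at 22 mm. Now to the bin.

Emit:
{"method": "apply_moves", "body": {"commands": [[-0.311,0.138,-0.065,0,0,0],[-0.311,0.138,-0.065,0,0,0],[-0.311,0.138,-0.065,0,0,0],[-0.311,0.138,-0.065,0,0,0],[-0.311,0.138,-0.065,0,0,0]]}}

```text
clock: 9.52
eef_pos: [492.7, -69.6, 171.9]
tool_rot: [0.0, 0.775, 0.632, 0.0]
force: [1.1, -0.2, 0.4]
opening: 21.4
```

Run:
```python
from h import *
show()
print(plan((514,-427,150),down(78.4)))
```

```text
t 9.525 p [492.7 -69.6 171.9] yawx 78.4 z [ 0.001 -0.    -1.   ] F [ 1.1 -0.2  0.4] open 21.4 q [-0.19 -0.28  1.83  0.    1.59  0.01]
[-3.457e-01  9.290e-02  2.190e-02  6.000e-04 -1.000e-04 -6.000e-04]
```

Emit:
{"method": "apply_moves", "body": {"commands": [[-0.345,0.093,0.01,0,0,0],[-0.345,0.093,0.01,0,0,0],[-0.345,0.093,0.01,0,0,0],[-0.345,0.093,0.01,0,0,0],[-0.345,0.093,0.02,0,0,0]]}}

```text
clock: 10.15
eef_pos: [511.4, -381.3, 157.1]
tool_rot: [0.0, 0.775, 0.632, 0.0]
force: [1.2, -0.1, 0.1]
opening: 21.6
```

Run:
```python
from h import *
show()
print(plan((514,-427,0),down(78.4)))
```

```text
t 10.15 p [ 511.4 -381.3  157.1] yawx 78.4 z [ 0.001 -0.    -1.   ] F [ 1.2 -0.1  0.1] open 21.6 q [-0.68  0.04  1.56  0.    1.54 -0.48]
[-0.0442  0.0117  0.1571  0.0008  0.0002 -0.0008]
```

Emit:
{"method": "apply_moves", "body": {"commands": [[-0.044,0.012,0.0,0,0,0],[-0.044,0.012,0.06,0,0,0],[-0.044,0.012,0.11,0,0,0],[-0.044,0.012,0.157,0,0,0],[-0.044,0.012,0.157,0,0,0]]}}

```text
clock: 10.78
eef_pos: [512.6, -423.0, -3.8]
tool_rot: [-0.003, 0.775, 0.632, -0.001]
force: [-0.2, 0.5, 0.5]
opening: 21.5
```

Emit:
{"method": "apply_moves", "body": {"commands": [[0,0,0.01,0,0,0],[0,0,0.01,0,0,0],[0,0,0.01,0,0,0]], "gripper": 0.045}}

```text
clock: 11.15
eef_pos: [514.9, -424.9, -8.6]
tool_rot: [0.001, 0.775, 0.632, 0.0]
force: [-0.2, 0.2, -0.3]
opening: 44.0
```

Emit:
{"method": "apply_moves", "body": {"commands": [[0,0,-0.06,0,0,0],[0,0,-0.12,0,0,0],[0,0,-0.17,0,0,0],[0,0,-0.18,0,0,0]]}}

```text
clock: 11.65
eef_pos: [515.4, -425.3, 175.3]
tool_rot: [0.003, 0.775, 0.632, 0.001]
force: [-0.6, -0.3, -0.0]
opening: 45.0
```

Run:
```python
from h import *
show()
crop("top",340,165,110,100,6,"b1")
crop("side",320,190,120,80,6,"b1s")
print(plan((428,-193,150),down(47)))
```

```text
t 11.65 p [ 515.4 -425.3  175.3] yawx 78.4 z [ 0.005 -0.004 -1.   ] F [-0.6 -0.3 -0. ] open 45.0 q [-0.73  0.1   1.47  0.    1.56 -0.53]
[ 0.2096 -0.1317  0.021   0.0025  0.0007  0.5475]
```

View pics/b1.png

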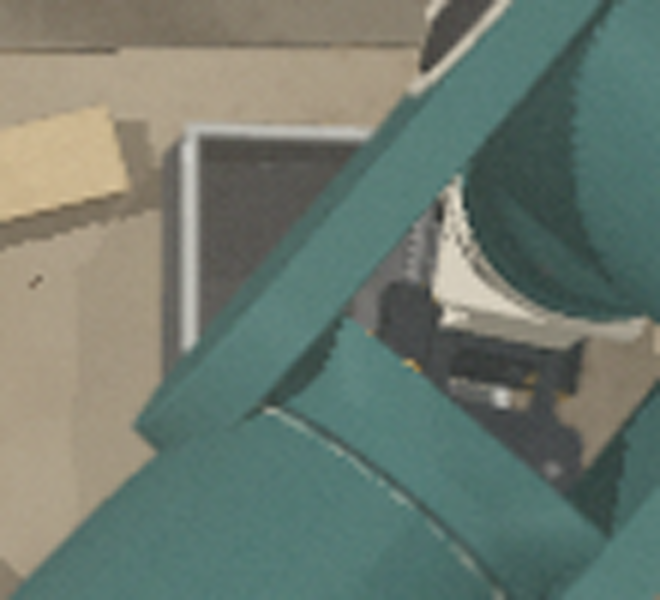

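View pics/b1s.png

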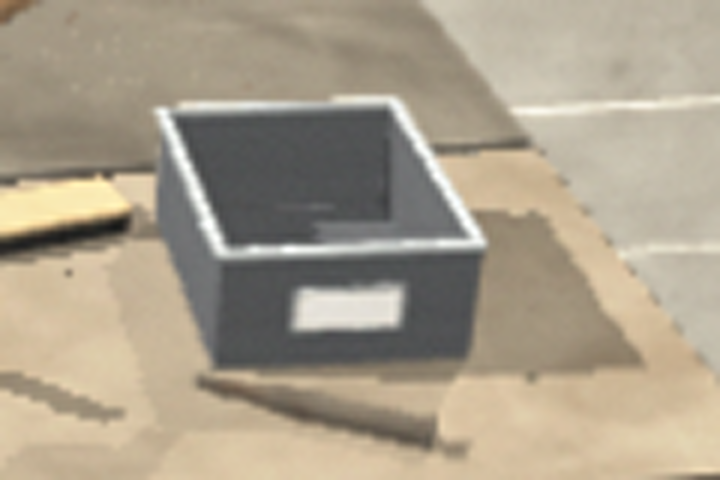

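The bin interior is mostly hidden by its walls and the arm; I'll check it from above later. Next, the clamp handle.

Emit:
{"method": "apply_moves", "body": {"commands": [[0.21,-0.132,0.021,0,0,0.547],[0.21,-0.132,0.021,0,0,0.547],[0.21,-0.132,0.021,0,0,0.547],[0.21,-0.132,0.021,0,0,0.547],[0.21,-0.132,0.021,0,0,0.547]], "gripper": 0.045}}

```text
clock: 12.38
eef_pos: [426.0, -189.4, 147.4]
tool_rot: [-0.001, 0.916, 0.4, -0.0]
force: [0.6, -0.3, 0.2]
opening: 45.4
```

Run:
```python
from h import *
show()
t=r.camera("top"); crop("top",355,175,80,90,6,"b2",t);crop("top",225,170,100,90,8,"j2",t)
print(plan((428,-193,75),down(47)))
```

```text
t 12.375 p [ 426.  -189.4  147.4] yawx 47.2 z [-0.001  0.001 -1.   ] F [ 0.6 -0.3  0.2] open 45.4 q [-0.47 -0.34  1.92  0.    1.56  0.27]
[-0.0007  0.0023  0.0728 -0.0005  0.0002  0.0026]
```

View pics/b2.png

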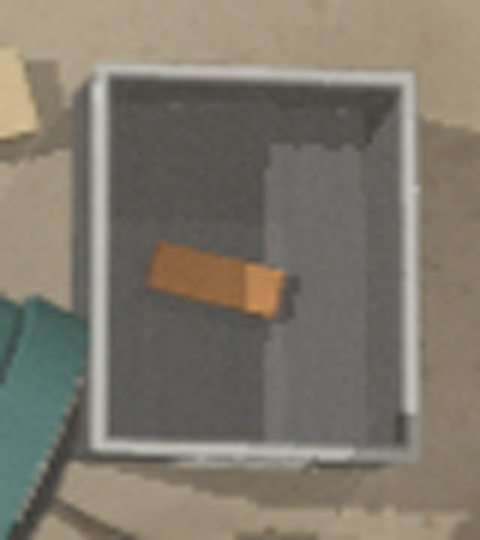

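View pics/j2.png

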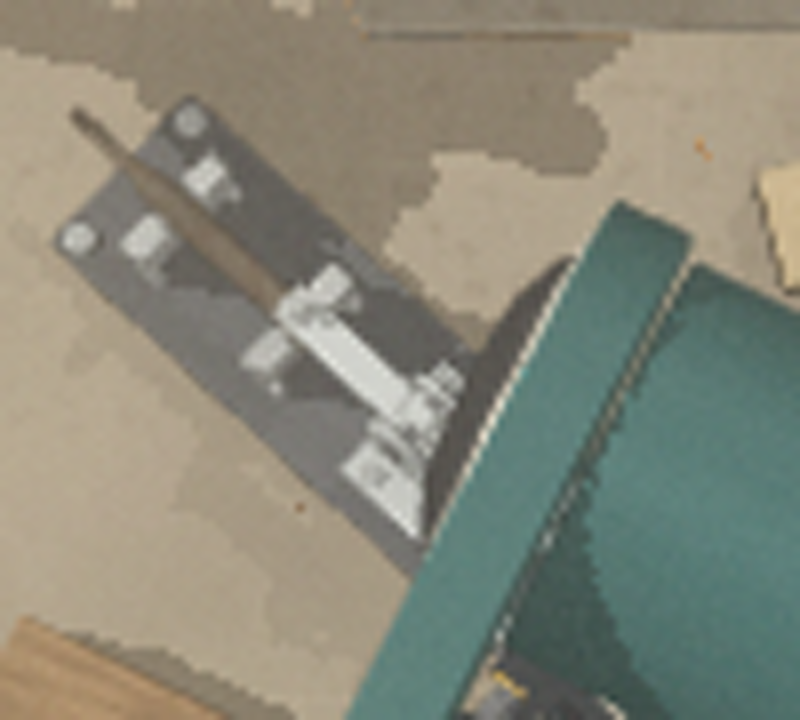

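The offcut lies flat in the bin. Going down on the handle.

Emit:
{"method": "apply_moves", "body": {"commands": [[-0.001,0.002,0.04,0,0,0.003],[-0.001,0.002,0.07,0,0,0.003],[-0.001,0.002,0.073,0,0,0.003],[-0.001,0.002,0.073,0,0,0.003]]}}

```text
clock: 12.92
eef_pos: [428.5, -194.9, 76.3]
tool_rot: [-0.0, 0.918, 0.397, -0.0]
force: [0.3, 0.5, -0.1]
opening: 45.0
```

Run:
```python
from h import *
show()
crop("side",260,200,110,75,7,"h1")
print(plan((428,-193,11),down(47)))
```

```text
t 12.925 p [ 428.5 -194.9   76.3] yawx 46.8 z [-0.  0. -1.] F [ 0.3  0.5 -0.1] open 45.0 q [-0.48 -0.3   2.   -0.    1.44  0.27]
[ 0.0009 -0.0019  0.0659  0.0008 -0.0002 -0.0029]
```

View pics/h1.png

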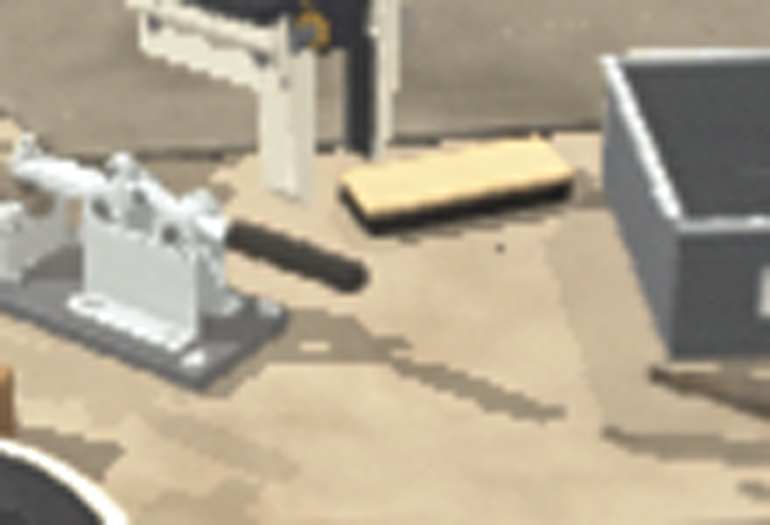

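Run:
```python
from h import *
print((proj("side",[[428.5,-194.9,111],[428.5,-194.9,76],[428,-193,65]])-[260,200]+.5)*7)
```

```text
[[326.739944   179.11337592]
 [325.95785874 249.02572115]
 [321.58711233 271.47269279]]
```

The projected position of the true fingertips (327,179) matches the picture, and the handle grip point lies right below it. Descending.

Emit:
{"method": "apply_moves", "body": {"commands": [[0.001,-0.001,0.025,0,0,0],[0.001,-0.001,0.045,0,0,0],[0.001,-0.001,0.064,0,0,0],[0.001,-0.001,0.064,0,0,0]]}}

```text
clock: 13.48
eef_pos: [427.5, -192.6, 10.6]
tool_rot: [-0.001, 0.918, 0.398, -0.001]
force: [-1.0, -0.4, -0.3]
opening: 44.9
```

Emit:
{"method": "apply_moves", "body": {"commands": [[0,0,0,0,0,0],[0,0,0,0,0,0],[0,0,0,0,0,0],[0,0,0,0,0,0],[0,0,0,0,0,0]], "gripper": 0.005, "grip_force": 12}}

```text
clock: 14.1
eef_pos: [429.0, -193.6, 12.6]
tool_rot: [0.001, 0.918, 0.398, 0.001]
force: [6.2, -5.6, -0.4]
opening: 14.9
```

Run:
```python
from h import *
show()
d=np.array([np.cos(np.radians(47)),np.sin(np.radians(47)),0])
# tool x = d, z=down : shifts
a0=np.arctan2(3,75);rr=np.hypot(3,75)
for th in np.arange(.1,1.26,.1):
    print(round(th,2), "x %.4f z %.4f"%((75-rr*np.cos(th+a0)-0)/1000, -(rr*np.sin(th+a0)-3)/1000))
crop("side",260,200,110,75,7,"h2")
```

```text
t 14.1 p [ 429.  -193.6   12.6] yawx 46.9 z [ 0.002 -0.002 -1.   ] F [ 6.2 -5.6 -0.4] open 14.9 q [-0.48 -0.24  2.07 -0.    1.32  0.28]
0.1 x 0.0007 z -0.0075
0.2 x 0.0021 z -0.0148
0.3 x 0.0042 z -0.0220
0.4 x 0.0071 z -0.0290
0.5 x 0.0106 z -0.0356
0.6 x 0.0148 z -0.0418
0.7 x 0.0196 z -0.0476
0.8 x 0.0249 z -0.0529
0.9 x 0.0307 z -0.0576
1.0 x 0.0370 z -0.0617
1.1 x 0.0437 z -0.0652
1.2 x 0.0506 z -0.0680
```

View pics/h2.png

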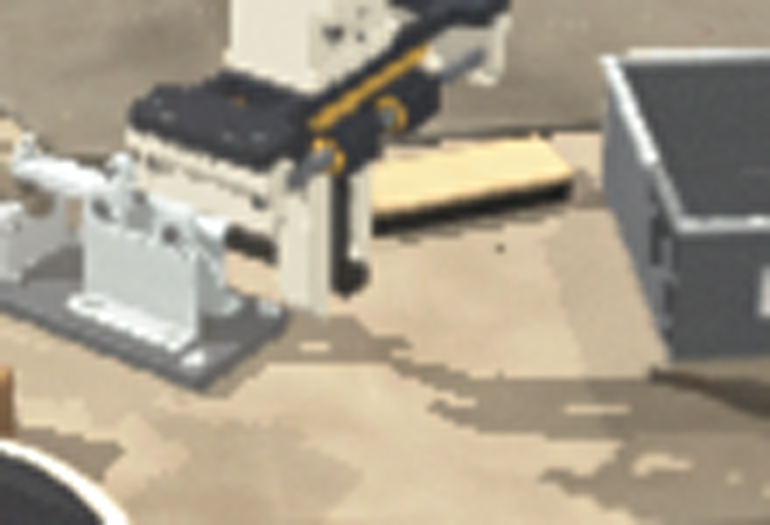

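Emit:
{"method": "apply_moves", "body": {"commands": [[0.001,0.001,-0.009,0,0,0],[0.003,0.0015,-0.0175,0,0,0],[0.0055,0.0015,-0.0255,0,0,0],[0.009,0.0015,-0.033,0,0,0],[0.013,0.0015,-0.039,0,0,0]]}}

```text
clock: 14.78
eef_pos: [438.0, -184.2, 51.2]
tool_rot: [-0.0, 0.918, 0.398, -0.0]
force: [-4.4, -0.0, -2.8]
opening: 14.5
```

Run:
```python
from h import *
show()
crop("side",260,200,110,75,7,"h3")
```

```text
t 14.775 p [ 438.  -184.2   51.2] yawx 46.9 z [-0.001 -0.    -1.   ] F [-4.4 -0.  -2.8] open 14.5 q [-0.45 -0.27  2.02 -0.    1.39  0.3 ]
```

View pics/h3.png

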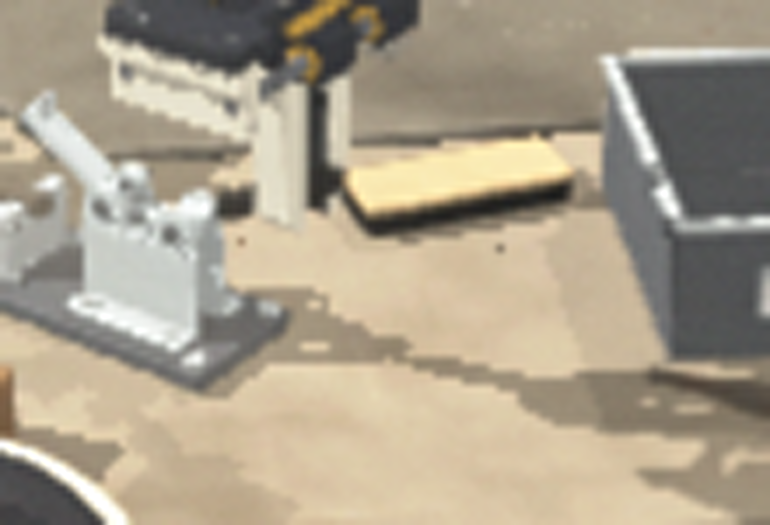

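Emit:
{"method": "apply_moves", "body": {"commands": [[0.005,0,-0.0065,0,0,0],[0.01,0,-0.012,0,0,0],[0.0155,0,-0.017,0,0,0],[0.022,0,-0.0215,0,0,0],[0.0285,0,-0.0255,0,0,0]]}}

```text
clock: 15.45
eef_pos: [457.5, -163.1, 76.5]
tool_rot: [-0.0, 0.918, 0.398, -0.0]
force: [-5.1, 1.1, -4.0]
opening: 14.8
```

Emit:
{"method": "apply_moves", "body": {"commands": [[0.005,0,-0.0025,0,0,0],[0.01,0,-0.004,0,0,0],[0.014,0,-0.005,0,0,0],[0.014,0,-0.005,0,0,0]]}}

```text
clock: 15.95
eef_pos: [467.2, -152.7, 81.9]
tool_rot: [-0.0, 0.917, 0.398, -0.0]
force: [-7.5, 4.5, 2.8]
opening: 14.9
```

Run:
```python
from h import *
show()
crop("side",250,180,110,75,7,"h4")
```

```text
t 15.95 p [ 467.2 -152.7   81.9] yawx 46.9 z [-0.     0.001 -1.   ] F [-7.5  4.5  2.8] open 14.9 q [-0.37 -0.25  1.95  0.    1.44  0.38]
```

View pics/h4.png

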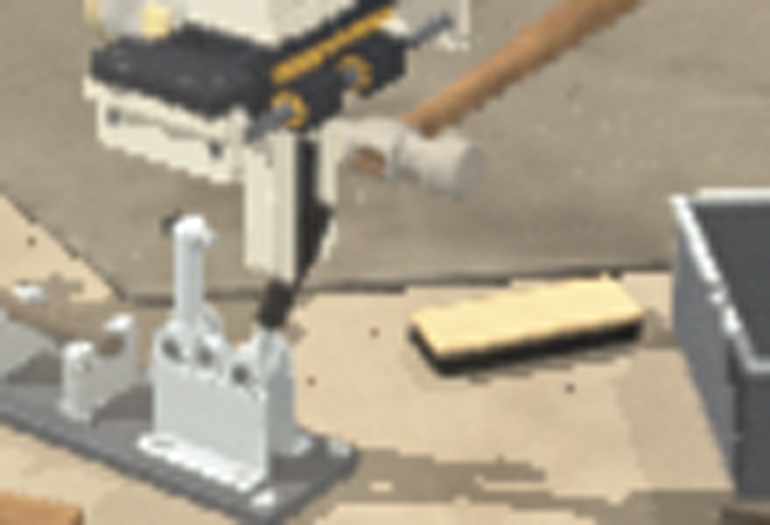

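The clamp arm stands upright, so it is fully open. Releasing and rising.

Emit:
{"method": "apply_moves", "body": {"commands": [[0,0,0,0,0,0],[0,0,0,0,0,0],[0,0,0,0,0,0],[0,0,-0.02,0,0,0],[0,0,-0.06,0,0,0]], "gripper": 0.045}}

```text
clock: 16.62
eef_pos: [466.7, -153.2, 142.1]
tool_rot: [-0.001, 0.918, 0.398, -0.001]
force: [0.1, 0.5, -0.4]
opening: 44.8
```

Run:
```python
from h import *
show()
print(plan((565,-45,165),down(47)))
```

```text
t 16.625 p [ 466.7 -153.2  142.1] yawx 46.9 z [-0.002  0.001 -1.   ] F [ 0.1  0.5 -0.4] open 44.8 q [-0.37 -0.28  1.88  0.    1.54  0.38]
[ 0.1462 -0.0023 -0.023  -0.0017  0.0006 -0.0025]
```

Emit:
{"method": "apply_moves", "body": {"commands": [[0.146,-0.002,-0.01,0,0,-0.002],[0.146,-0.002,-0.01,0,0,-0.002],[0.146,-0.002,-0.01,0,0,-0.002],[0.146,-0.002,-0.01,0,0,-0.002]]}}

```text
clock: 17.12
eef_pos: [566.1, -44.8, 152.1]
tool_rot: [0.0, 0.917, 0.399, 0.0]
force: [0.0, -0.0, -0.7]
opening: 45.1
```

Run:
```python
from h import *
show()
print(plan((565,-45,45),down(47)))
t=r.camera("top");crop("top",225,170,100,90,8,"j3",t)
s=r.camera("side");crop("side",235,180,90,80,7,"j3s",s)
```

```text
t 17.125 p [566.1 -44.8 152.1] yawx 47.1 z [ 0. -0. -1.] F [ 0.  -0.  -0.7] open 45.1 q [-0.12 -0.11  1.72 -0.    1.53  0.63]
[-0.0009 -0.0007  0.1071  0.0002  0.      0.0013]
```

View pics/j3.png

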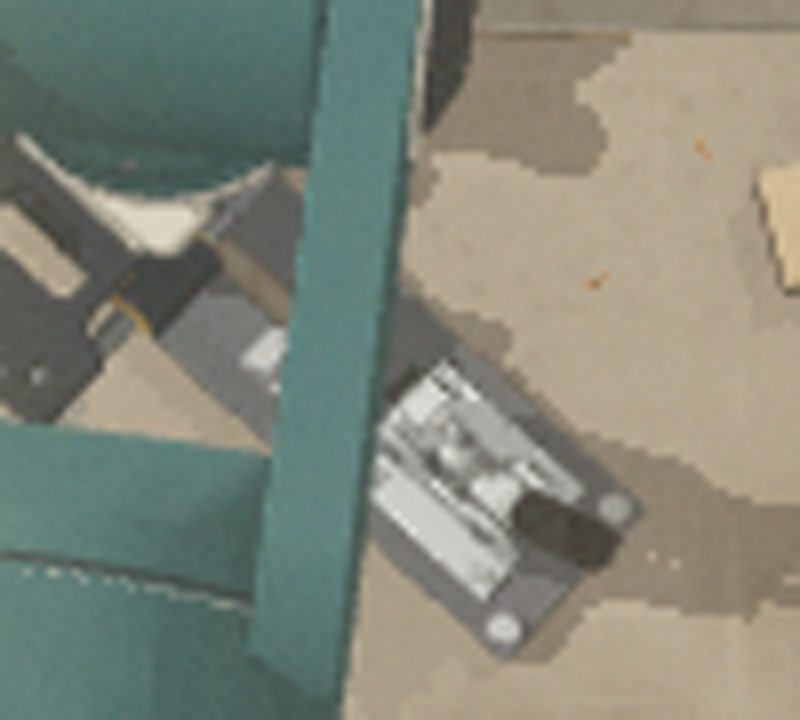

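View pics/j3s.png

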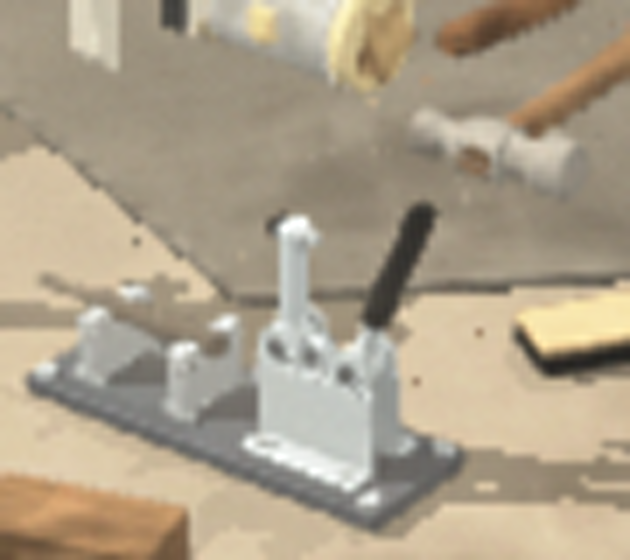

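Handle and arm stay open and the punch lies in its rests. Descending on the punch.

Emit:
{"method": "apply_moves", "body": {"commands": [[-0.001,-0.0005,0.06,0,0,0],[-0.001,-0.0005,0.11,0,0,0],[-0.001,-0.0005,0.135,0,0,0],[-0.001,-0.0005,0.15,0,0,0],[-0.001,-0.0005,0.162,0,0,0]]}}

```text
clock: 17.85
eef_pos: [564.7, -46.6, -10.4]
tool_rot: [0.0, 0.917, 0.398, 0.0]
force: [-0.6, 0.2, 0.7]
opening: 45.2
```

Emit:
{"method": "apply_moves", "body": {"commands": [[0,0,0,0,0,0]]}}

```text
clock: 17.98
eef_pos: [564.4, -46.2, -10.6]
tool_rot: [-0.0, 0.917, 0.398, -0.0]
force: [-0.5, -0.3, -0.6]
opening: 44.9
```

Run:
```python
from h import *
show()
print(plan((565,-45,-11),down(47)))
s=r.camera("side");crop("side",235,180,90,80,7,"j4s",s)
```

```text
t 17.975 p [564.4 -46.2 -10.6] yawx 46.9 z [-0. -0. -1.] F [-0.5 -0.3 -0.6] open 44.9 q [-0.13  0.    1.88 -0.    1.25  0.62]
[ 0.0013 -0.0004  0.0004 -0.0001  0.0001 -0.0009]
```

View pics/j4s.png

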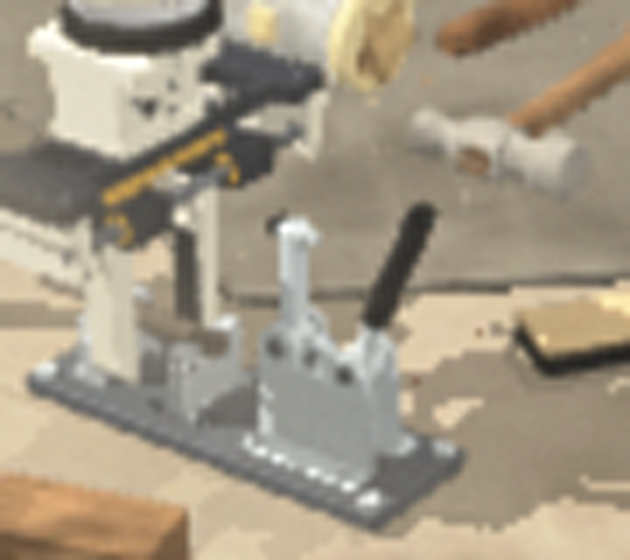

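Fingers straddle the punch between the rests, at about (150,330) in the crop. Closing firmly.

Emit:
{"method": "apply_moves", "body": {"commands": [[0,0,0,0,0,0],[0,0,0,0,0,0],[0,0,0,0,0,0],[0,0,0,0,0,0],[0,0,0,0,0,0]], "gripper": 0.0, "grip_force": 40}}

```text
clock: 18.65
eef_pos: [564.6, -45.9, -10.5]
tool_rot: [0.0, 0.917, 0.399, 0.0]
force: [0.5, 0.3, 1.4]
opening: 12.2
```

Run:
```python
from h import *
show()
```

```text
t 18.65 p [564.6 -45.9 -10.5] yawx 47.0 z [ 0.  0. -1.] F [0.5 0.3 1.4] open 12.2 q [-0.13  0.    1.88  0.    1.25  0.62]
```

Opening 12.2 mm, a bit below the 14 mm expected. Lifting gently and looking.

Emit:
{"method": "apply_moves", "body": {"commands": [[0,0,-0.008,0,0,0],[0,0,-0.02,0,0,0],[0,0,-0.04,0,0,0],[0,0,-0.07,0,0,0],[0,0,-0.11,0,0,0]]}}

```text
clock: 19.27
eef_pos: [564.2, -45.9, 101.2]
tool_rot: [-0.0, 0.917, 0.399, -0.0]
force: [-0.6, -0.8, -0.7]
opening: 11.6
```

Run:
```python
from h import *
show()
crop("side",205,160,110,85,7,"j5s");crop("top",205,150,130,100,6,"j5")
```

```text
t 19.275 p [564.2 -45.9 101.2] yawx 47.0 z [-0.  0. -1.] F [-0.6 -0.8 -0.7] open 11.6 q [-0.13 -0.09  1.78  0.    1.45  0.62]
```

View pics/j5s.png

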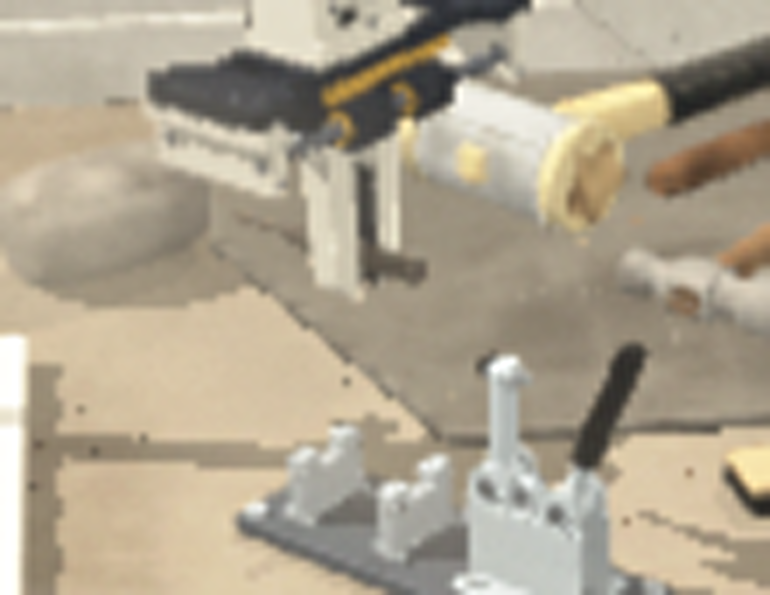

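View pics/j5.png

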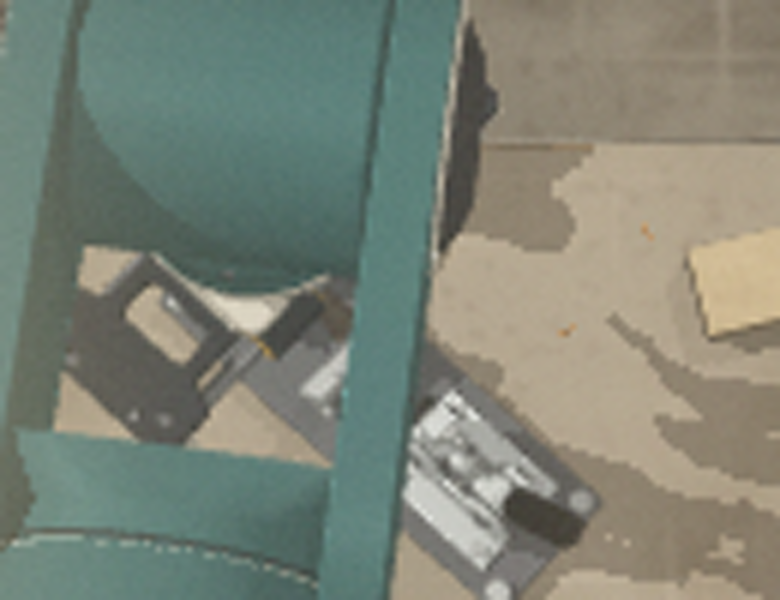

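Run:
```python
from h import *
d=np.array([np.cos(np.radians(47)),np.sin(np.radians(47)),0]); m=np.array([564.2,-45.9,101.2+53.6])
print((proj("side",[m,m+71.5*d,m-43.5*d])-[205,160]+.5)*7)
o=r.get_obs(); print(o['wrist_torque'],o['force'])
f=np.array([600.5,216.2,160]); y=np.radians(2.5);p=np.radians(40)
X=np.array([np.cos(p)*np.cos(y),np.cos(p)*np.sin(y),np.sin(p)]);Z=np.array([np.sin(p)*np.cos(y),np.sin(p)*np.sin(y),-np.cos(p)]);Y=np.cross(Z,X)
M=np.c_[X,Y,Z]; print(M.round(3),np.linalg.det(M))
mid=f-71.5*X; print("mid",mid,"tcp if along tool",mid+53.6*Z)
# pre-pose: pull back 120mm along -X... 
print(plan(mid+53.6*Z-60*X+[0,0,40],M))
```

```text
[[353.37603982 254.1980502 ]
 [241.26767151 217.38864619]
 [425.03284296 277.72659575]]
[-0.05858714  0.01148925  0.08084204] [-0.09001146 -0.10666585 -0.58712454]
[[ 0.765  0.044  0.642]
 [ 0.033 -0.999  0.028]
 [ 0.643  0.    -0.766]] 0.9999999999999998
mid [545.77995329 213.81087116 114.04068591] tcp if along tool [580.20057716 215.31370806  72.98070376]
[ 0.1675 -0.2008  0.0306 -0.2669  0.6559  0.7448]
```

The punch sits level in the grip, with its tip at (238,215) against a predicted (241,217). Now moving to a standoff 60 mm back from the focus pose and slightly above it.

Emit:
{"method": "apply_moves", "body": {"commands": [[0.168,-0.2,0.03,-0.267,0.656,0.745],[0.168,-0.2,0.03,-0.267,0.656,0.745],[0.168,-0.2,0.03,-0.267,0.656,0.745],[0.168,-0.2,0.03,-0.267,0.656,0.745],[0.168,-0.2,0.03,-0.267,0.656,0.745]]}}

```text
clock: 20.0
eef_pos: [534.0, 205.6, 70.1]
tool_rot: [-0.001, 0.956, 0.094, 0.277]
force: [1.2, -1.6, -1.1]
opening: 12.0
```

```bash
cat > fin.py <<'E'
from h import *
f=np.array([600.5,216.2,160]); y=np.radians(2.5);p=np.radians(40)
X=np.array([np.cos(p)*np.cos(y),np.cos(p)*np.sin(y),np.sin(p)]);Z=np.array([np.sin(p)*np.cos(y),np.sin(p)*np.sin(y),-np.cos(p)]);Y=np.cross(Z,X)
M=np.c_[X,Y,Z]; mid=f-71.5*X; T=mid+53.6*Z
E
python3 - <<'E'
from fin import *
show(); print(plan(T-60*X+[0,0,40],M))
E
```

```text
t 20.0 p [534.  205.6  70.1] yawx 12.2 z [ 0.53   0.055 -0.846] F [ 1.2 -1.6 -1.1] open 12.0 q [ 0.42 -0.43  2.2  -0.22  0.85  1.9 ]
[ 0.0039 -0.0073 -0.0031 -0.0415  0.1347  0.141 ]
```

Emit:
{"method": "apply_moves", "body": {"commands": [[0.004,-0.007,-0.003,-0.041,0.135,0.141],[0.004,-0.007,-0.003,-0.041,0.135,0.141],[0.004,-0.007,-0.003,-0.041,0.135,0.141],[0.004,-0.007,-0.003,-0.041,0.135,0.141]]}}

```text
clock: 20.5
eef_pos: [535.3, 211.1, 74.2]
tool_rot: [-0.007, 0.94, 0.022, 0.34]
force: [1.0, -0.1, -0.9]
opening: 12.3
```

Run:
```python
from fin import *
show(); print(plan(T-60*X+[0,0,40],M)); print(plan(T,M))
s=r.camera("side"); t=r.camera("top"); cv2.imwrite("pics/f1s.png",s[:,:,::-1]); crop("top",60,80,190,150,4,"f1t",t)
```

```text
t 20.5 p [535.3 211.1  74.2] yawx 2.7 z [ 0.639  0.027 -0.769] F [ 1.  -0.1 -0.9] open 12.3 q [ 0.5  -0.48  2.26 -0.42  0.76  2.24]
[-0.0006 -0.0023 -0.0008  0.0004  0.004   0.0034]
[ 0.0338 -0.0022  0.0297  0.0004  0.004   0.0034]
```

View pics/f1s.png

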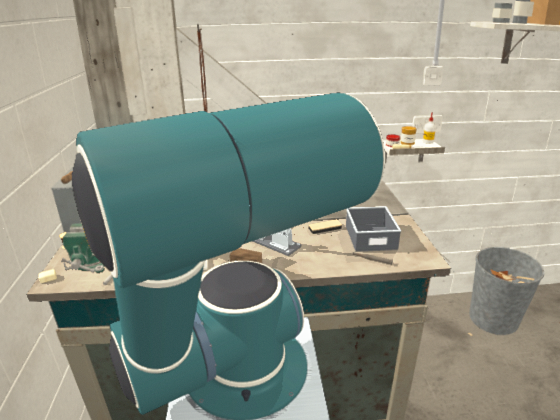

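View pics/f1t.png

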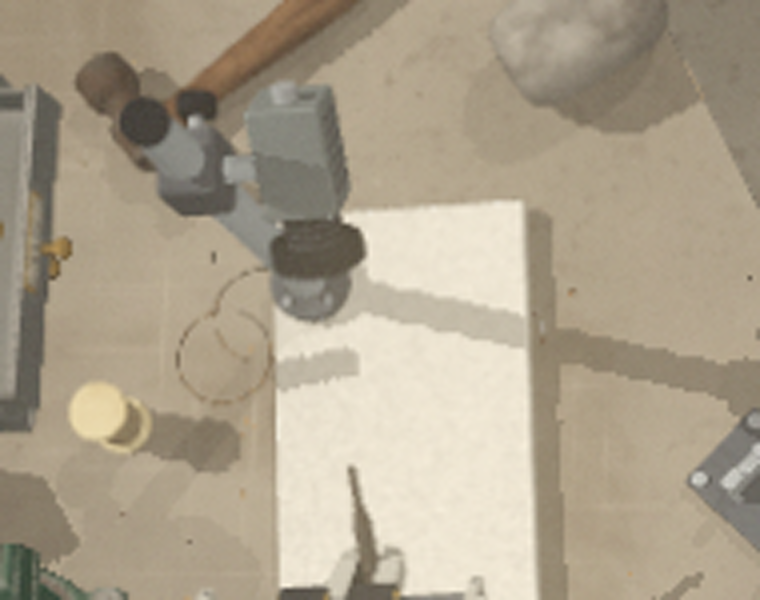

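Run:
```python
from fin import *
p,Rt=pose(); m=Rt.as_matrix()
mm=p-53.6*m[:,2]; tt=mm+71.5*m[:,0]; alt=p+[0,0,34.7]-19*m[:,2]; at=alt+71.5*m[:,0]
print(mm,tt,alt,at)
print((proj("top",[tt,mm,tt-30*m[:,0],at,alt])-[60,80]+.5)*4)
print("X",m[:,0])
```

```text
[501.18419438 209.41748304 115.26658322] [556.07704814 212.01781616 161.00784331] [523.29942389 210.35501083 123.3733949 ] [578.19227765 212.95534394 169.11465498]
[[351.07138166 471.40720896]
 [370.17250254 568.55208743]
 [359.19337488 512.85372638]
 [347.60694536 433.87210068]
 [366.79192846 532.43199715]]
X [0.76773222 0.0363683  0.6397379 ]
```

The tip's predicted position (351,471) matches the picture at (351,468), so the offset lies along the tool. Moving slowly to the focus pose.

Emit:
{"method": "apply_moves", "body": {"commands": [[0.01,-0.001,0.009,0,0.004,0.003],[0.02,-0.002,0.018,0,0.004,0.003],[0.029,-0.002,0.026,0,0.004,0.003],[0.034,-0.002,0.03,0,0.004,0.003],[0.034,-0.002,0.03,0,0.004,0.003]]}}

```text
clock: 21.22
eef_pos: [580.6, 215.1, 72.1]
tool_rot: [-0.007, 0.94, 0.02, 0.342]
force: [-0.6, 0.3, -1.5]
opening: 11.8
```

Emit:
{"method": "apply_moves", "body": {"commands": [[0,0,0,0,0,0],[0,0,0,0,0,0]]}}

```text
clock: 21.48
eef_pos: [580.1, 215.4, 72.5]
tool_rot: [-0.007, 0.939, 0.021, 0.342]
force: [0.4, -0.1, -1.2]
opening: 12.4
```

Run:
```python
from fin import *
show(); print(plan(T,M))
t=r.camera("top"); s=r.camera("side"); cv2.imwrite("pics/f2s.png",s[:,:,::-1]); cv2.imwrite("pics/f2raw.png",t[:,:,::-1])
x0,y0,k=85,95,8
c=cv2.resize(t[y0:y0+75,x0:x0+95,::-1],None,fx=k,fy=k,interpolation=cv2.INTER_CUBIC)
p,Rt=pose(); m=Rt.as_matrix(); tt=p-53.6*m[:,2]+71.5*m[:,0]
print("tip est",tt)
c=cv2.resize(t[y0:y0+100,x0:x0+130,::-1],None,fx=6,fy=6,interpolation=cv2.INTER_CUBIC);k=6
for P,col in((f,(0,0,255)),(tt,(255,0,0)),(f+100*X,(0,255,0)),(f-40*X,(0,0,255))):
    u,v=(proj("top",[P])[0]-[x0,y0]+.5)*k; print(u,v); cv2.drawMarker(c,(int(u),int(v)),col,0,12,1)
cv2.imwrite("pics/f2t.png",c)
```

```text
t 21.475 p [580.1 215.4  72.5] yawx 2.5 z [ 0.643  0.028 -0.766] F [ 0.4 -0.1 -1.2] open 12.4 q [ 0.45 -0.36  2.19 -0.41  0.7   2.21]
[ 0.0004  0.0001 -0.0003  0.0002 -0.0005  0.0002]
tip est [600.35927249 216.26336978 159.60785016]
371.41610745858924 512.3782672274746
371.49312273518245 512.9055059789173
330.0493434851607 291.5366914229962
387.25842756032694 595.890313050344
```

View pics/f2t.png

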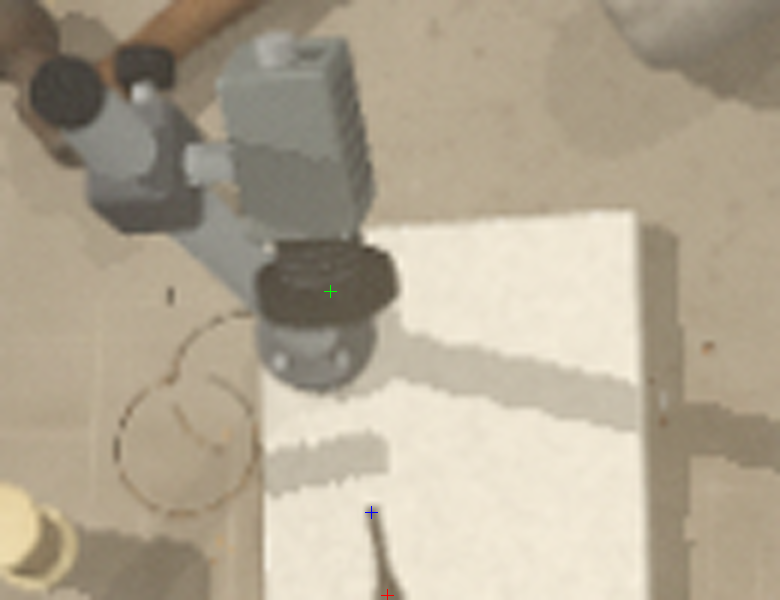

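View pics/f2s.png

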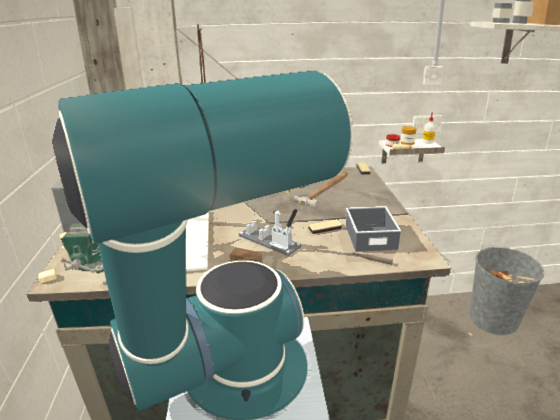

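The tip is at (371,508) against a focus projection of (371,512), about 2 mm off. One more check of the lens axis yaw on an enlarged view of the camera head.

Run:
```python
from h import *
t=cv2.imread("pics/f2raw.png")
x0,y0,k=112,95,14
base=cv2.resize(t[y0:y0+57,x0:x0+57],None,fx=k,fy=k,interpolation=cv2.INTER_CUBIC)
cv2.imwrite("pics/hd.png",base[:,100:680][:600])
def d(yaw,L):
    y=np.radians(yaw);p=np.radians(40)
    X=np.array([np.cos(p)*np.cos(y),np.cos(p)*np.sin(y),np.sin(p)]);Y=np.array([-np.sin(y),np.cos(y),0]);Z=np.cross(X,Y)
    q=lambda P:(proj("top",P)-[x0,y0]+.5)*k-[100,0]
    for s in(1,-1):
        e=q([np.array(L)+X*a+22*s*Y+22*Z for a in(35,100)]); print(yaw,s,e.round(0).tolist(),"slope",((e[1,0]-e[0,0])/(e[1,1]-e[0,1])).round(3))
for y in(-4,-2,0,2,4): d(y,(677,219.5,224.3))
```

```text
-4 1 [[108.0, 533.0], [70.0, 161.0]] slope 0.103
-4 -1 [[368.0, 548.0], [336.0, 175.0]] slope 0.084
-2 1 [[105.0, 538.0], [56.0, 165.0]] slope 0.131
-2 -1 [[365.0, 544.0], [324.0, 170.0]] slope 0.112
0 1 [[102.0, 542.0], [43.0, 170.0]] slope 0.16
0 -1 [[363.0, 539.0], [311.0, 166.0]] slope 0.14
2 1 [[99.0, 547.0], [29.0, 174.0]] slope 0.188
2 -1 [[361.0, 535.0], [297.0, 162.0]] slope 0.169
4 1 [[97.0, 551.0], [16.0, 180.0]] slope 0.217
4 -1 [[358.0, 531.0], [284.0, 158.0]] slope 0.198
```

View pics/hd.png

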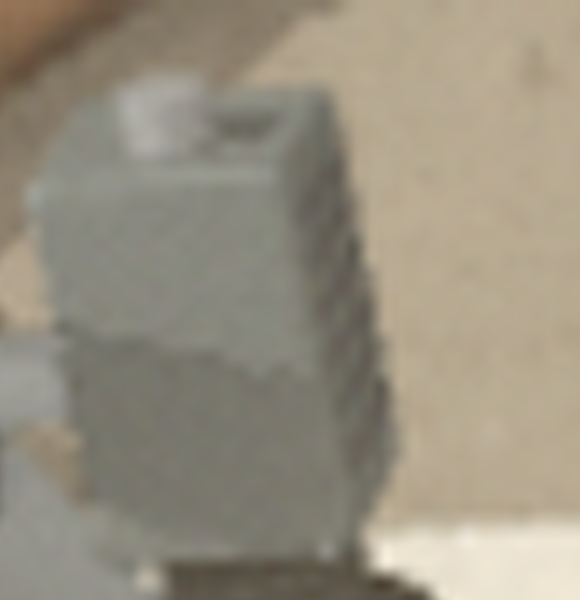

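The body edges have slopes of 0.18 to 0.19, which fits a yaw of about 2.5°, as used. Everything is steady; handing in.

Run:
```python
from h import *
show(); print(r.get_obs()['qvel'].round(4)); print(r.hand_in())
```

```text
t 21.575 p [580.1 215.4  72.6] yawx 2.5 z [ 0.643  0.028 -0.766] F [-0.2 -0.4 -1.5] open 12.1 q [ 0.45 -0.36  2.19 -0.41  0.7   2.21]
[-0.0029  0.0007 -0.0012 -0.0012  0.0006 -0.0007]
the job is handed in; nothing more can be done
None
```

I put the offcut in the bin, opened the clamp, and handed the job in at about 21.6 s with the punch held at the focus point. The hand-in gives no verdict, so the checks below are my own.

**Last checks**
- **Offcut:** seen from above lying flat in the bin.
- **Clamp:** the arm stood upright, and the handle was still up in the last side picture.
- **Punch tip:** in the top view it was about 2 mm (under 1 px) from my focus estimate. The axis pointed along the lens axis at 40° pitch and about 2.5° yaw, which the edges of the camera body also fit.
- **Steadiness:** the arm was at rest, and the grip held steady at about 12 mm.

**What failed or disagreed**
- **TCP reading:** my first two grips on the offcut closed on air. The real fingertips sit about 34.6 mm behind the reported TCP along the tool. I found this by touching the board and confirmed it in the pictures, then corrected every later move for it.
- **Grip opening:** it read about 12 mm on the punch, not the 14 mm given. The pictures showed the punch sitting straight in the grip, so I left it.
- **Side camera:** the arm blocked its view of the final pose. The tip's height there rests on the robot's pose reading plus that offset, and on the top view alone.

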